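# Rack the dough-thickness bars

### The arm

A 6-joint arm with a two-finger parallel gripper is mounted at the origin on the work surface. World frame = base frame: x ahead of the robot, y to its left, z up, the work surface at z = 0. Lengths are in m, angles in rad, forces in N, time in s.
With the tool pointing down it reaches from about 0.425 to 0.95 m from the base axis. Payload 3.5 kg.
Tool frame: the origin (TCP) lies on the centre line of the jaws, within the pads' length; the fingertips stand 25 mm ahead of it and the grasp point (between the pads) lies 6 mm ahead of it; x points along the fingers, y is the direction in which the jaws open and shut, and the axes are right-handed (so a half turn about x gives the same grasp; the last joint's range is limited). The gripper opens to 85 mm and grips with 20 to 120 N. Pads are 22 mm wide; open, the fingers measure 114 mm over their backs; the gripper's body (76 mm by 85 mm) begins 54 mm behind the grasp point. The pads swing forward as they close: fully open they stand 13 mm farther back than shut.
Start: joints at [0.957, 0.286, 1.577, -0, 1.279, -0.15], TCP at [0.302, 0.604, 0.256] pointing down, gripper open.
Joint ranges: [-2.77, 2.77], [-0.9, 2.22], [0.21, 2.48], [-1.53, 4.67], [0.24, 2.81], [-2.84, 2.84]. Speed limits (rad/s): [2.79, 2.79, 3.14, 3.14, 3.14, 3.14].

### API

Orientations are given as a unit quaternion [w, x, y, z].
In Python, from workcell import * gives the robot as it stands. The module is installed in compiled form; this text tells all that it offers.
- The arm moves only by the shell command python3 -m inch 'ROWS' [FORCE]. ROWS is text: rows parted by semicolons, each of 5 numbers parted by spaces: the gripper's target within -1 to 1 (shut at 1, half-way at 0, fully open at -1), then the shift along the tool's x, y, z in m, then the turn about the tool's x in rad. A call has 1 to 20 rows; each row shifts and turns the commanded pose from where the row before left it, along the tool's axes as they then stand; what a row does not reach is not made up. A row lasts 1/10 s, in which the tool goes at most 50 mm and 8.59 degrees, less where a joint would pass 70% of its speed; a pose out of reach is approached as far as the arm can. A call with a gripper value outside its range is refused whole. The fingers move at their own pace and stop on an object; FORCE is the grip in N (left out, the last holds). Time passes only in rows, so rows that do not move let the fingers close. It gives the time, the measured TCP pose, the force and the opening at its end, in the units of the state.
- get_obs(): the state, without advancing time (a new reading comes with each control period).
- capture(name): name is "side" or "top"; returns a dict with "frame" (420x560x3 uint8, red, green, blue), "mtx" (3x3 intrinsics, pixels), "dist" ([k1, k2, p1, p2, k3] as OpenCV has them; the pictures are not rectified), "R" (3x3) and "t" (3): a world point X has camera coordinates R X + t. Camera axes: x right, y down, z forward; pixel columns grow to the right and rows downward; lengths in m; the calibration is good to about 2 mm. A picture is of the moment at which its call begins. There is no depth.
- hand_in(): hands the job in, once; it reports no verdict.
The state is a dict: "t": time; "q": joint angles; "joint_velocities": joint speeds; "tau": joint torques, N m; "position": TCP position; "orientation": TCP orientation; "ft_force": force on the tool from outside, world axes, zero at the start; "wrist_torque": the same for the moment, N m; "finger_gap": finger opening in m.
Only numpy, scipy, OpenCV 4.12 (cv2) and the standard library are available. Lean on these libraries where they do the work, as an engineer would, in place of code of your own. Each camera call takes 0.05 s, during which the arm holds its last target.

### The job

Slide the clear cover of the thickness rack all the way open, then lay every blue dough-thickness bar across its row, short bars in the narrow row and long bars in the wide row, each dropped fully home and centred in the one pair of narrowing notches cut for its thickness. When all are in, slide the cover fully shut again; leave the basket, the jar and the brush where they are.

Things in the scene. Friction and masses are not known exactly. Their poses are not given: they have to be found in the camera images.
- cover (a joint): travel in m of the rack's flat clear cover: 0 = closed over the notches, 0.22 = fully open. Slides straight along the rack's +x (away from the robot) with about 2 N of friction and stays where left. Sheet 170 x 292 mm, 66 to 70 mm above the table, black strips along both sides and its near edge.
- cover_knob (a point): gripping point on the axis of the red round knob (22 mm diameter) standing on the cover near its front edge: 98 mm above the table, 28 mm above the sheet, 18 mm below the knob's top. Rides with the cover; x axis = sliding direction. With the cover closed it lies 70 mm in front (rack -x) of the rack's middle.
- rack: fixed metal frame; origin on the table under the middle of the notched part, x away from the robot along the cover's slide. 6 mm base sheet 190 x 302 mm; side rails 10 mm thick, 60 mm high at y = +-146 mm from x = -95 to +305 mm. Carries two rows of notches (short, long) with their middles at y = +-68 mm; which is on the left varies.
- row_short: fixed row for SHORT bars: two brown notched boards 8 mm thick at y = +-32 mm (56 mm clear between), 180 mm long, tops 52.5 mm above the table. Origin 6 mm above the table, mid-row; axes as the rack. Notch pairs for 12, 18, 24 mm bars at x = -52, 0, +52 mm, widening away from the robot. A bar lies across both boards, along y.
- row_long: fixed row for the LONG bars: as row_short but with its boards at y = +-52 mm (96 mm clear between them, so a short bar falls through).
- slot12_short (a point): centre of the 12 mm short bar when home in its notches, 36 mm above the table; x across, y along the bar. Notch: 27 mm wide at the top (52.5 mm), 15 mm from 40.5 down to 31.5 mm, then tapers at 45 degrees to 4 mm, so its bar stops with its underside at 30 mm; a thinner bar drops 4 mm or more deeper, a thicker one stays up.
- slot12_long (a point): centre of the 12 mm long bar when home in its notches, 36 mm above the table; x across, y along the bar. Notch: 27 mm wide at the top (52.5 mm), 15 mm from 40.5 down to 31.5 mm, then tapers at 45 degrees to 4 mm, so its bar stops with its underside at 30 mm; a thinner bar drops 4 mm or more deeper, a thicker one stays up.
- slot18_short (a point): centre of the 18 mm short bar when home in its notches, 39 mm above the table; x across, y along the bar. Notch: 33 mm wide at the top (52.5 mm), 21 mm from 40.5 down to 31.5 mm, then tapers at 45 degrees to 10 mm, so its bar stops with its underside at 30 mm; a thinner bar drops 4 mm or more deeper, a thicker one stays up.
- slot18_long (a point): centre of the 18 mm long bar when home in its notches, 39 mm above the table; x across, y along the bar. Notch: 33 mm wide at the top (52.5 mm), 21 mm from 40.5 down to 31.5 mm, then tapers at 45 degrees to 10 mm, so its bar stops with its underside at 30 mm; a thinner bar drops 4 mm or more deeper, a thicker one stays up.
- slot24_short (a point): centre of the 24 mm short bar when home in its notches, 42 mm above the table; x across, y along the bar. Notch: 39 mm wide at the top (52.5 mm), 27 mm from 40.5 down to 31.5 mm, then tapers at 45 degrees to 16 mm, so its bar stops with its underside at 30 mm; a thinner bar drops 4 mm or more deeper, a thicker one stays up.
- slot24_long (a point): centre of the 24 mm long bar when home in its notches, 42 mm above the table; x across, y along the bar. Notch: 39 mm wide at the top (52.5 mm), 27 mm from 40.5 down to 31.5 mm, then tapers at 45 degrees to 16 mm, so its bar stops with its underside at 30 mm; a thinner bar drops 4 mm or more deeper, a thicker one stays up.
- bar12_short_c (a point): centre of the blue plastic dough-thickness bar of square section 12 x 12 mm and 90 mm long (short), 18 g before some variation; x axis along its length. Lies flat on the table at the start (centre 6 mm up); any long side may be up. May be absent.
- bar12_long_c (a point): centre of the blue plastic dough-thickness bar of square section 12 x 12 mm and 130 mm long (long), 26 g before some variation; x axis along its length. Lies flat on the table at the start (centre 6 mm up); any long side may be up. May be absent.
- bar18_short_c (a point): centre of the blue plastic dough-thickness bar of square section 18 x 18 mm and 90 mm long (short), 41 g before some variation; x axis along its length. Lies flat on the table at the start (centre 9 mm up); any long side may be up. May be absent.
- bar18_long_c (a point): centre of the blue plastic dough-thickness bar of square section 18 x 18 mm and 130 mm long (long), 59 g before some variation; x axis along its length. Lies flat on the table at the start (centre 9 mm up); any long side may be up. May be absent.
- bar24_short_c (a point): centre of the blue plastic dough-thickness bar of square section 24 x 24 mm and 90 mm long (short), 73 g before some variation; x axis along its length. Lies flat on the table at the start (centre 12 mm up); any long side may be up. May be absent.
- bar24_long_c (a point): centre of the blue plastic dough-thickness bar of square section 24 x 24 mm and 130 mm long (long), 105 g before some variation; x axis along its length. Lies flat on the table at the start (centre 12 mm up); any long side may be up. May be absent.
- basket: straw-coloured round proofing basket, 170 mm across, 70 mm high; bystander, origin under its middle
- tin: white jar with steel lid, 72 mm across, 110 mm high; bystander, origin under its middle
- brush: pastry brush, 200 mm long, lying on the table; bystander, origin about its middle
Not all that is in view belongs to the job. Leave any green look-alike of the part that bears bar12_long_c alone. What is shaped like the part that bears bar18_long_c but red is not meant.

How it is judged:
By the outcome, as a careful person would: the job done as asked, in the order asked, and still so for the second after the job is handed in, with the robot touching nothing.
Of bar12_short, bar12_long, bar18_short, bar18_long, bar24_short, bar24_long only 5 to 6 are there at a start; the rules pass over those that are not, and their reading is None.
At some moment in a run one of bar12_short, bar12_long, bar18_short, bar18_long, bar24_short, bar24_long may be knocked a few centimetres aside while the robot is not near it.
Once in a run the grip may slacken for a moment while it holds something.
It also fails if it takes over 208 s, if anything falls off the work surface, if the arm or the gripper's body presses on something with over 40 N, if the wrist force passes 120 N, or if a joint passes its speed limit or range.

## Working session

There is one attempt and no reset: what is moved stays moved. The work goes in short steps, Python scripts to look and compute and a shell command to move; the robot and the scene stay as the last step left them, time stands still between calls to the robot, and variables do not carry over. Pictures are saved under pics/ and viewed, and the job is handed in when it is done.

```bash
mkdir -p pics; python3 - <<'E'
from workcell import *
import cv2,json
o=get_obs();print({k:o[k] for k in('t','q','position','orientation','finger_gap','ft_force')})
for n in('side','top'):
    c=capture(n);cv2.imwrite(f'pics/{n}0.png',c['frame'][:,:,::-1]);print(n,c['mtx'],c['dist'],c['R'],c['t'])
E
```

```text
{'t': 0.0, 'q': array([ 9.57028530e-01,  2.87214792e-01,  1.57814755e+00, -2.75501202e-06,
        1.27857173e+00, -1.50017504e-01]), 'position': array([0.30157796, 0.60323552, 0.25493028]), 'orientation': array([ 0.68787457,  0.16172627,  0.68848986, -0.16326333]), 'finger_gap': 0.08551692015783097, 'ft_force': array([-0.11343224, -0.31963889,  0.33605607])}
side [[456.75284993   0.         275.86596356]
 [  0.         456.75284993 216.1354086 ]
 [  0.           0.           1.        ]] [-0.0662055  0.         0.         0.         0.       ] [[ 0.76968169 -0.63836629 -0.00886415]
 [-0.3730407  -0.43842292 -0.81769553]
 [ 0.51810302  0.63267197 -0.5755827 ]] [-0.43654007  0.24755952  1.41313718]
top [[420.37828417   0.         285.10106616]
 [  0.         420.37828417 216.08994659]
 [  0.           0.           1.        ]] [0.0436532 0.        0.        0.        0.       ] [[ 0.02335079 -0.99971367  0.00522606]
 [-0.99257546 -0.02380759 -0.11927763]
 [ 0.1193679  -0.00240203 -0.99284719]] [-0.05767651  0.53453162  1.22979315]
```

View pics/side0.png

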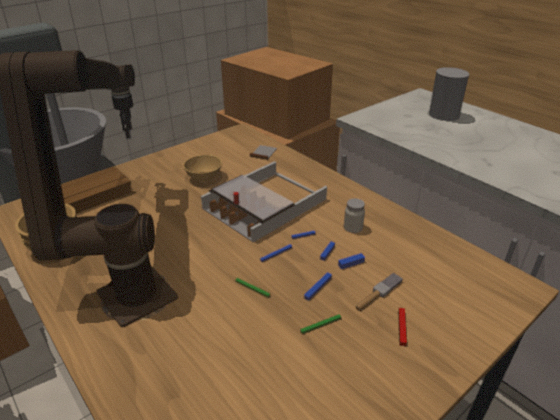

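View pics/top0.png

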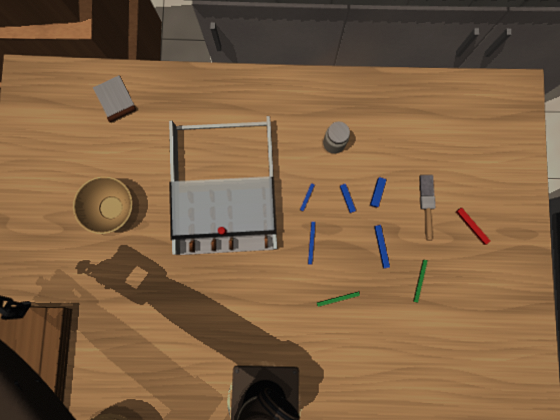

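```bash
cat > h.py <<'E'
from workcell import *
import cv2,numpy as np
def ray(c,uv,z):
    uv=np.array(uv,float).reshape(-1,1,2)
    n=cv2.undistortPoints(uv,c['mtx'],c['dist']).reshape(-1,2)
    d=np.c_[n,np.ones(len(n))]@c['R']; C=-c['R'].T@c['t']
    s=(np.reshape(z,-1)-C[2])/d[:,2]
    return C+d*s[:,None]
def blobs(c,lo,hi,amin=40):
    h=cv2.cvtColor(c['frame'],cv2.COLOR_RGB2HSV)
    m=cv2.inRange(h,lo,hi)
    cs,_=cv2.findContours(m,cv2.RETR_EXTERNAL,cv2.CHAIN_APPROX_NONE)
    return [k for k in cs if cv2.contourArea(k)>amin]
def bars(c,z=0.009,zs=None):
    out=[]
    for k in blobs(c,(105,120,50),(130,255,255)):
        w=ray(c,k.reshape(-1,2),z)[:,:2]
        (cx,cy),(a,b),ang=cv2.minAreaRect((w*1000).astype(np.float32))
        if a<b:a,b,ang=b,a,ang+90
        px=k.reshape(-1,2).mean(0)
        out.append((px,cx,cy,a,b,(ang+90)%180-90))
    return out
def crop(c,x0,y0,x1,y1,f,name):
    im=c['frame'][y0:y1,x0:x1,::-1]
    cv2.imwrite('pics/'+name,cv2.resize(im,None,fx=f,fy=f,interpolation=cv2.INTER_CUBIC))
def proj(c,P):
    r,_=cv2.Rodrigues(c['R']);return cv2.projectPoints(np.array(P,float).reshape(-1,3),r,c['t'],c['mtx'],c['dist'])[0].reshape(-1,2)
E
python3 - <<'E'
from h import *
for n in('top','side'):
    c=capture(n)
    for b in bars(c): print(n,b[0].round(),np.round(b[1:],1))
    if n=='top': crop(c,150,100,450,320,2.6,'crop0.png'); crop(c,160,110,290,260,4,'rack0.png')
    else: crop(c,190,150,390,310,4,'scrop0.png')
    for k in blobs(c,(0,150,60),(6,255,255),8)+blobs(c,(174,150,60),(180,255,255),8): print('red',k.reshape(-1,2).mean(0),cv2.contourArea(k),cv2.boundingRect(k))
E
```

```text
top [382. 246.] [ 454.3 -339.3  127.9   19.4   11.9]
top [311. 243.] [ 460.  -126.5  125.5   11.4   -3.6]
top [347. 198.] [ 599.6 -234.8   88.    18.8   20.8]
top [307. 197.] [ 599.5 -110.9   86.7   10.1  -21.9]
top [378. 192.] [ 620.5 -328.2   91.    25.1  -15.7]
red [221.15789474 230.26315789] 32.5 (218, 227, 7, 8)
red [472.25581395 225.04651163] 235.0 (456, 208, 34, 36)
side [317. 285.] [ 460.3 -335.8  126.7   17.3   12.2]
side [351. 259.] [ 631.2 -319.2   91.1   26.   -17.4]
side [276. 252.] [ 462.4 -128.3  124.1   11.9   -4.2]
side [327. 250.] [ 608.  -231.4   86.5   16.8   22.2]
red [402.17721519 326.21518987] 191.5 (399, 308, 8, 37)
red [235.66666667 197.41666667] 20.0 (234, 192, 4, 11)
```

View pics/crop0.png

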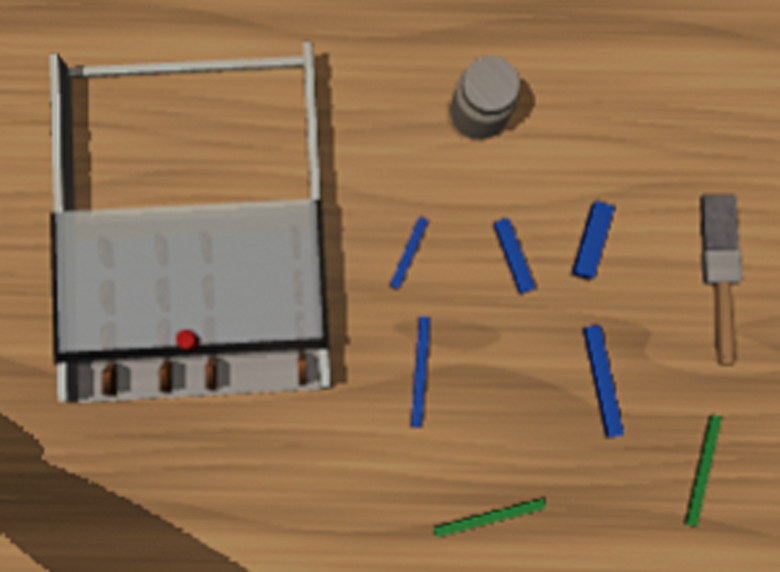

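View pics/rack0.png

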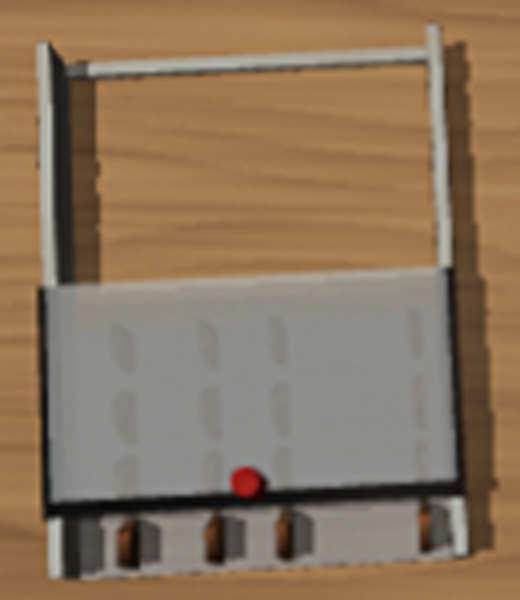

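View pics/scrop0.png

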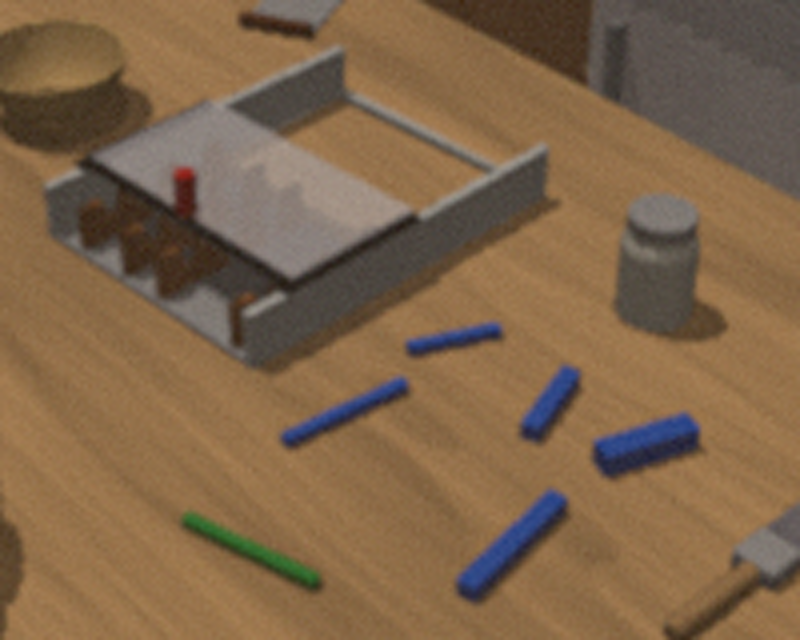

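Candidates in the top view. Blue, wanted: (308,197) short 12, (348,198) short 18, (378,192) short 24, (312,243) long 12 and (382,246) long 18. The 24 long is absent. Not wanted: green at (338,299) and (420,281), and red at (472,225). The widths measured at z = 9 mm, about 10, 19, 25, 11 and 19 mm, agree with this. The knob is at (221,230). The short row is on the left, where the boards are closer together, and the long row is on the right.

```bash
python3 - <<'E'
from h import *
from scipy.spatial.transform import Rotation as Ro
def fit(c,P):
    P=np.array(P,float); uv=P[:,:2]; W=ray(c,uv,P[:,4])[:,:2]; L=P[:,2:4]
    lm,wm=L.mean(0),W.mean(0);H=(L-lm).T@(W-wm);a=np.arctan2(H[0,1]-H[1,0],H[0,0]+H[1,1])
    Rm=np.array([[np.cos(a),-np.sin(a)],[np.sin(a),np.cos(a)]]);t=wm-Rm@lm
    print('rack',t.round(4),np.degrees(a).round(2));print(((L@Rm.T+t-W)*1000).round(1).tolist())
c=capture('top')
f=lambda u,v,X,Y,Z:((u+.5)/4-.5+160,(v+.5)/4-.5+110,X,Y,Z)
fit(c,[f(44,43,.305,.146,.06),f(433,25,.305,-.146,.06),f(57,577,-.095,.146,.06),f(461,555,-.095,-.146,.06),
 f(39,288,.085,.146,.07),f(454,267,.085,-.146,.07),f(47,517,-.085,.146,.07),f(464,494,-.085,-.146,.07),f(246,480,-.07,0,.116)])
c=capture('side')
g=lambda u,v,X,Y,Z:((u+.5)/4-.5+190,(v+.5)/4-.5+150,X,Y,Z)
fit(c,[g(82,160,-.085,.146,.07),g(293,284,-.085,-.146,.07),g(416,215,.085,-.146,.07),g(210,102,.085,.146,.07),g(184,173,-.07,0,.116),g(340,49,.305,.146,.06),g(546,148,.305,-.146,.06)])
o=get_obs();w,x,y,z=o['orientation'];print(Ro.from_quat([x,y,z,w]).as_matrix().round(3))
E
```

```text
rack [0.5384 0.1368] 4.47
[[18.1, 1.4], [18.6, 1.0], [17.5, 1.1], [17.9, 1.3], [-12.9, -6.9], [-13.5, 4.8], [-15.1, -5.1], [-15.8, 3.3], [-14.8, -1.1]]
rack [0.5459 0.1336] 4.59
[[-13.5, -4.9], [-18.6, 1.6], [-5.0, 3.0], [-6.6, -1.0], [-8.7, -3.1], [26.8, 1.5], [25.6, 2.9]]
[[-0.     0.447  0.894]
 [-0.001  0.894 -0.447]
 [-1.    -0.001 -0.   ]]
```

```bash
cat > go.py <<'E'
import sys
from h import *
from scipy.spatial.transform import Rotation as Ro
RX,RY,RA=0.5203,0.134,np.radians(4.5)
def rack(x,y): return RX+np.cos(RA)*x-np.sin(RA)*y, RY+np.sin(RA)*x+np.cos(RA)*y
def plan(x,y,z,ang):
    o=get_obs();w,a,b,c=o['orientation'];M=Ro.from_quat([a,b,c,w]).as_matrix()
    cur=np.arctan2(M[1,1],M[0,1]);turn=(cur-np.radians(ang)+np.pi/2)%np.pi-np.pi/2
    M2=M@Ro.from_rotvec([turn,0,0]).as_matrix()
    d=M2.T@(np.array([x,y,z])-o['position'])
    q1=np.arctan2(y,x);q6=q1-(cur-turn)
    print('t',round(o['t'],2),'pos',o['position'].round(4),'yaw',np.degrees(cur).round(2),'gap',round(o['finger_gap'],4),'F',o['ft_force'].round(1))
    print('target',np.round([x,y,z,ang],4),'turn',turn.round(3),'then dx(down) dy dz',d.round(4),'q6 end',round(float(q6),2))
if __name__=='__main__':
    a=sys.argv
    if a[1]=='r': # rack coords
        x,y=rack(float(a[2]),float(a[3]));plan(x,y,float(a[4]),np.degrees(RA))
    else: plan(*map(float,a[1:5]))
E
python3 - <<'E'
from h import *
c=capture('top')
print(ray(c,[(221.2,229.8)],.116))
c=capture('side')
print(ray(c,[(235.6,193.0)],.116))
E
python3 go.py r -0.037 0 0.104
```

```text
[[0.48295219 0.13220451 0.116     ]]
[[0.48421645 0.13050988 0.116     ]]
t 0.4 pos [0.3019 0.6036 0.2562] yaw 63.43 gap 0.0855 F [-0.1  0.2  0.2]
target [0.4834 0.1311 0.104  4.5   ] turn 1.028 then dx(down) dy dz [0.1522 0.1439 0.4853] q6 end 0.19
```

```bash
python3 -m inch '-1 0 0 0 0.147;-1 0 0 0 0.147;-1 0 0 0 0.147;-1 0 0 0 0.147;-1 0 0 0 0.147;-1 0 0 0 0.147;-1 0 0 0 0.146;-1 0 0 0 0' 40; python3 -m inch '-1 0 0.01 0.03 0;-1 0 0.01 0.035 0;-1 0 0.01 0.035 0;-1 0 0.01 0.035 0;-1 0 0.01 0.035 0;-1 0 0.01 0.035 0;-1 0 0.01 0.035 0;-1 0 0.01 0.035 0;-1 0 0.01 0.035 0;-1 0 0.01 0.035 0;-1 0 0.01 0.035 0;-1 0 0.01 0.035 0;-1 0 0.01 0.035 0;-1 0 0.01 0.035 0;-1 0 0 0 0;-1 0 0 0 0';python3 go.py r -0.037 0 0.104
```

```text
t: 1.2
position: [0.3019, 0.6037, 0.2563]
orientation: [0.519, 0.48, 0.519, -0.48]
ft_force: [0.9, -0.3, -0.1]
finger_gap: 0.0855
t: 2.8
position: [0.4799, 0.1309, 0.2565]
orientation: [0.519, 0.48, 0.52, -0.48]
ft_force: [-0.3, 0.5, -0.2]
finger_gap: 0.0855
t 2.8 pos [0.4799 0.1309 0.2565] yaw 4.54 gap 0.0855 F [-0.3  0.5 -0.2]
target [0.4834 0.1311 0.104  4.5   ] turn 0.001 then dx(down) dy dz [1.525e-01 3.600e-03 1.000e-04] q6 end 0.19
```

```bash
python3 -m inch '-1 0.03 0.0035 0 0;-1 0.03 0 0 0;-1 0.03 0 0 0;-1 0.03 0 0 0;-1 0.02 0 0 0;-1 0.012 0 0 0;-1 0 0 0 0;1 0 0 0 0;1 0 0 0 0;1 0 0 0 0;1 0 0 0 0;1 0 0 0 0;1 0 0 0 0;1 0 0 0 0' 40;python3 go.py r 0.15 0 0.104
```

```text
t: 4.2
position: [0.4837, 0.1316, 0.1052]
orientation: [0.52, 0.48, 0.519, -0.48]
ft_force: [-2.4, 0.4, 4.9]
finger_gap: 0.0211
t 4.2 pos [0.4837 0.1316 0.1052] yaw 4.53 gap 0.0211 F [-2.4  0.4  4.9]
target [0.6698 0.1458 0.104  4.5   ] turn 0.0 then dx(down) dy dz [0.0014 0.1867 0.0004] q6 end 0.14
```

```bash
python3 - <<'E'
from h import *
c=capture('side');crop(c,170,130,370,280,4,'knob1.png')
E
```

```text
(no output)
```

View pics/knob1.png

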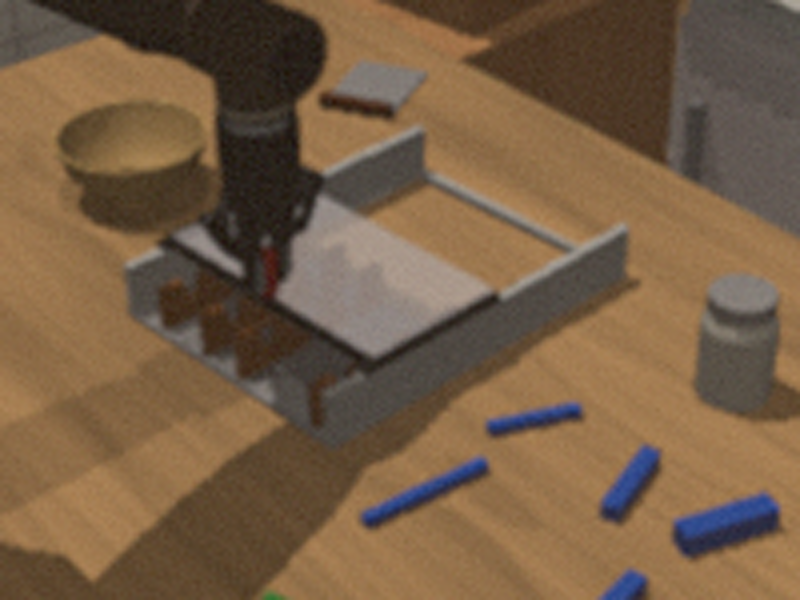

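The fingers hold the knob, at about (268,270) in the crop. Next I slide the cover along rack +x, which is tool y.

```bash
python3 -m inch '1 0 0.005 0 0;1 0 0.015 0 0;1 0 0.02 0 0;1 0 0.02 0 0;1 0 0.02 0 0;1 0 0.02 0 0;1 0 0.02 0 0;1 0 0.02 0 0;1 0 0.02 0 0;1 0 0.015 0 0;1 0 0.006 0 0;1 0 0 0 0;1 0 0 0 0';python3 go.py r 0.15 0 0.104;  python3 -m inch '1 0 0.003 0 0;1 0 0.003 0 0;1 0 0 0 0'
```

```text
t: 5.55
position: [0.6646, 0.1459, 0.1053]
orientation: [0.52, 0.481, 0.519, -0.479]
ft_force: [1.7, 0.9, 5.1]
finger_gap: 0.0208
t 5.55 pos [0.6646 0.1459 0.1053] yaw 4.52 gap 0.0208 F [1.7 0.9 5.1]
target [0.6698 0.1458 0.104  4.5   ] turn 0.0 then dx(down) dy dz [0.0013 0.0052 0.0005] q6 end 0.14
t: 5.85
position: [0.6697, 0.1463, 0.1053]
orientation: [0.52, 0.48, 0.519, -0.48]
ft_force: [0.1, -0.1, 5.0]
finger_gap: 0.021
```

```bash
python3 -m inch '1 0 0.002 0 0;1 0 0.002 0 0;1 0 0 0 0';  python3 -m inch '1 0 0.002 0 0;1 0 0.001 0 0;1 0 0 0 0'
```

```text
t: 6.15
position: [0.67, 0.1463, 0.1052]
orientation: [0.517, 0.477, 0.522, -0.483]
ft_force: [-14.7, -1.9, 12.8]
finger_gap: 0.0211
t: 6.45
position: [0.6701, 0.1463, 0.1051]
orientation: [0.515, 0.474, 0.524, -0.485]
ft_force: [-23.4, -3.9, 19.2]
finger_gap: 0.0213
```

```bash
python3 -m inch '1 0 -0.006 0 0;1 0 0 0 0;-1 0 0 0 0;-1 0 0 0 0;-1 0 0 0 0;-1 0 0 0 0;-1 0 0 0 0;-1 -0.03 0 0 0;-1 -0.03 0 0 0;-1 -0.04 0 0 0;-1 -0.04 0 0 0;-1 0 -0.02 0.04 0;-1 0 -0.02 0.04 0;-1 0 -0.02 0.04 0;-1 0 -0.02 0.04 0;-1 0 -0.02 0.04 0;-1 0 -0.02 0.04 0;-1 0 0 0 0;-1 0 0 0 0';python3 - <<'E'
from h import *
c=capture('top');crop(c,150,80,300,260,4,'open_t.png'); cv2.imwrite('pics/topfull1.png',c['frame'][:,:,::-1])
for b in bars(c): print(b[0].round(),np.round(b[1:],1))
print(get_obs()['position'])
c=capture('side');crop(c,180,130,340,260,5,'open_s.png')
E
```

```text
t: 8.35
position: [0.5698, -0.1031, 0.2444]
orientation: [0.519, 0.481, 0.519, -0.48]
ft_force: [-1.0, 0.1, 0.6]
finger_gap: 0.0853
[382. 246.] [ 454.3 -339.3  127.9   19.4   11.9]
[348. 199.] [ 598.2 -235.4   85.    18.8   20.8]
[378. 192.] [ 620.5 -328.1   91.1   25.7  -16.4]
[ 0.57011912 -0.10215729  0.24437325]
```

View pics/open_t.png

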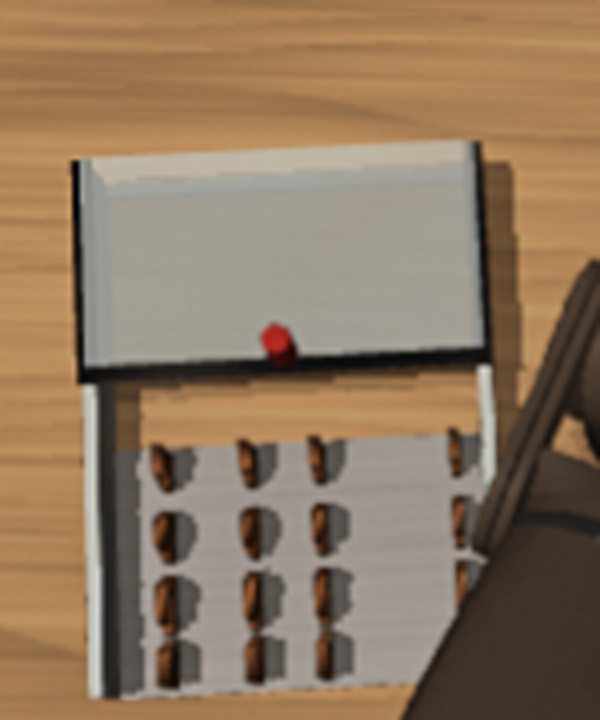

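View pics/open_s.png

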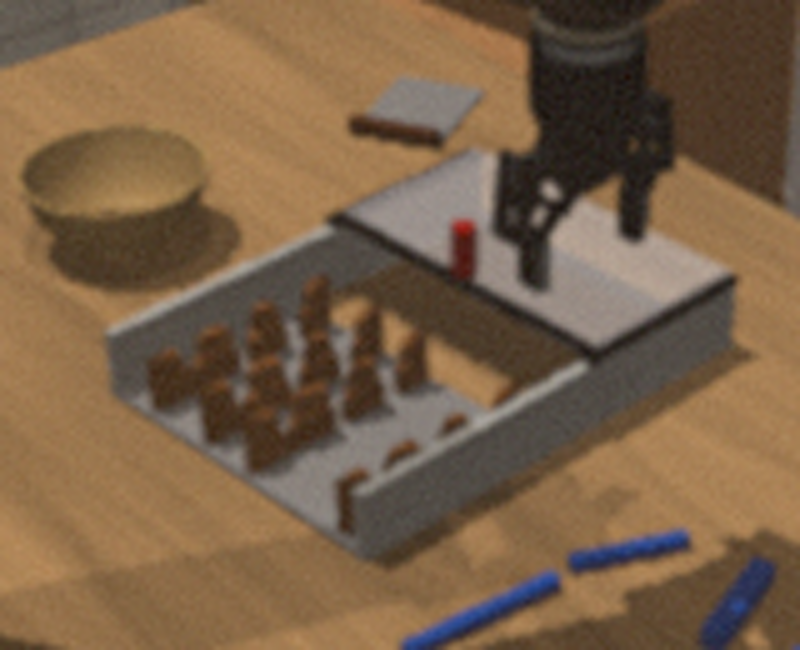

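```bash
python3 - <<'E'
from go import *
c=capture('top')
im=cv2.resize(c['frame'][150:260,150:300,::-1],None,fx=5,fy=5,interpolation=cv2.INTER_CUBIC)
for y in(.1,.036,-.016,-.12):
  for x in((-.09,-.0655),(-.0385,-.0165),(.0165,.0325),(.0715,.09)):
    q=[]
    for (xx,dy) in((x[0],-.004),(x[1],-.004),(x[1],.004),(x[0],.004)):
        a,b=rack(xx,y+dy);p=proj(c,[a,b,.0525])[0];q.append(((p-[150,150])+.5)*5-.5)
    cv2.polylines(im,[np.int32(np.round(q))],True,(0,255,0),1)
cv2.imwrite('pics/chk.png',im)
E
```

```text
(no output)
```

View pics/chk.png

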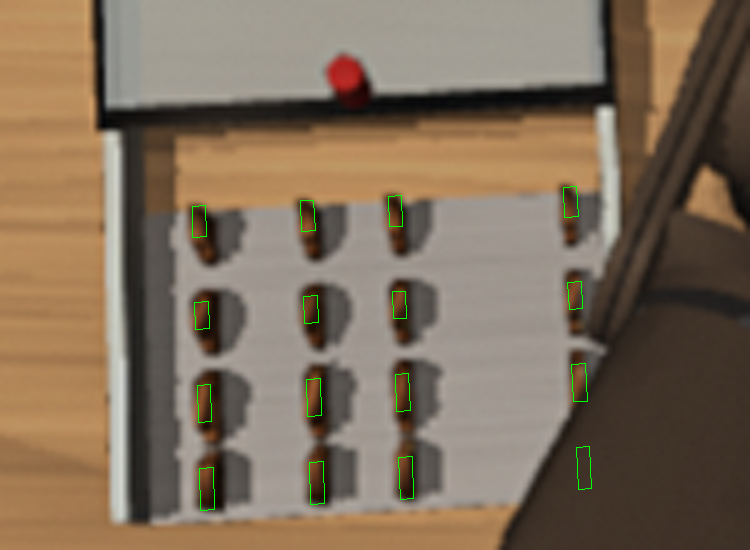

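```bash
cat > see.py <<'E'
from go import *
for n in('top','side'):
    c=capture(n)
    for k in blobs(c,(103,110,25),(132,255,255)):
        for z in (.006,.009,.012):
            w=ray(c,k.reshape(-1,2),z)[:,:2]
            (cx,cy),(a,b),g=cv2.minAreaRect((w*1000).astype(np.float32))
            if a<b:a,b,g=b,a,g+90
            if z==.006: s0=f'{n} {k.reshape(-1,2).mean(0).round()} L{a:.0f} W{b:.0f} ang{(g+90)%180-90:.1f}'
            s0+=f' | {cx:.1f} {cy:.1f}'
        print(s0)
E
python3 -m inch '-1 0 0.04 -0.04 0;-1 0 0.04 -0.04 0;-1 0 0.04 -0.04 0;-1 0 0 -0.04 0;-1 0 0 -0.04 0;-1 0 0 0 0';python3 see.py
```

```text
t: 9.1
position: [0.6604, 0.0982, 0.2437]
orientation: [0.521, 0.478, 0.522, -0.478]
ft_force: [-0.4, -0.2, -0.5]
finger_gap: 0.0851
top [382. 246.] L129 W19 ang11.9 | 454.7 -340.0 | 454.6 -339.3 | 454.4 -338.6
top [311. 243.] L126 W11 ang-3.7 | 460.3 -126.2 | 460.1 -126.0 | 459.9 -125.8
top [316. 202.] L89 W11 ang-22.0 | 584.6 -140.1 | 584.1 -139.9 | 583.7 -139.6
top [347. 198.] L88 W19 ang20.8 | 600.1 -235.3 | 599.6 -234.8 | 599.1 -234.4
top [378. 192.] L92 W25 ang-16.1 | 620.9 -329.0 | 620.3 -328.3 | 619.8 -327.6
side [317. 285.] L131 W18 ang12.2 | 462.8 -333.5 | 460.5 -335.7 | 458.2 -337.9
side [351. 259.] L90 W26 ang-14.6 | 634.4 -317.8 | 631.6 -320.0 | 628.8 -322.2
side [327. 250.] L93 W18 ang20.8 | 607.7 -230.1 | 605.0 -232.6 | 602.3 -235.1
```

Short 12 was knocked aside to (316,202) and now lies at (584,-140) mm. I start with the long 12.

```bash
python3 -m inch '-1 0 0 0 -0.147;-1 0 0 0 -0.147;-1 0 0 0 -0.147;-1 0 0 0 -0.147;-1 0 0 0 -0.147;-1 0 0 0 -0.147;-1 0 0 0 -0.147;-1 0 0 0 -0.147;-1 0 0 0 -0.147;-1 0 0 0 -0.105;-1 0 0 0 0';python3 go.py 0.462 -0.1265 0.027 86.3
```

```text
t: 10.3
position: [0.6612, 0.0904, 0.2444]
orientation: [0.707, 0.023, 0.707, -0.023]
ft_force: [-0.1, -1.1, 0.0]
finger_gap: 0.0852
t 10.3 pos [0.6612 0.0904 0.2444] yaw 86.27 gap 0.0852 F [-0.1 -1.1  0. ]
target [ 4.620e-01 -1.265e-01  2.700e-02  8.630e+01] turn -0.001 then dx(down) dy dz [ 0.2174 -0.2293 -0.1848] q6 end -1.77
```

```bash
python3 -m inch '-1 0 -0.033 -0.026 0;-1 0 -0.033 -0.026 0;-1 0 -0.033 -0.026 0;-1 0 -0.033 -0.026 0;-1 0.02 -0.033 -0.027 0;-1 0.03 -0.033 -0.027 0;-1 0.03 -0.031 -0.027 0;-1 0.03 0 0 0;-1 0.03 0 0 0;-1 0 0 0 0;-1 0 0 0 0';python3 go.py 0.462 -0.1265 0.027 86.3
```

```text
t: 11.4
position: [0.4635, -0.1238, 0.1064]
orientation: [0.707, 0.023, 0.707, -0.023]
ft_force: [1.1, 0.6, 0.3]
finger_gap: 0.0855
t 11.4 pos [ 0.4635 -0.1238  0.1064] yaw 86.25 gap 0.0855 F [1.1 0.6 0.3]
target [ 4.620e-01 -1.265e-01  2.700e-02  8.630e+01] turn -0.001 then dx(down) dy dz [ 0.0794 -0.0028 -0.0013] q6 end -1.77
```

```bash
python3 -m inch '-1 0.03 -0.003 -0.0015 0;-1 0.03 0 0 0;-1 0.014 0 0 0;-1 0.005 0 0 0;-1 0 0 0 0;1 0 0 0 0;1 0 0 0 0;1 0 0 0 0;1 0 0 0 0;1 0 0 0 0;1 0 0 0 0;1 0 0 0 0;1 0 0 0 0' 50; python3 -m inch '1 -0.03 0 0 0;1 -0.04 0 0 0;1 -0.04 0 0 0;1 0 0 0 0;1 0 0 0 0'; python3 go.py r -0.052 -0.068 0.044
```

```text
t: 12.7
position: [0.4622, -0.1265, 0.0275]
orientation: [0.707, 0.022, 0.707, -0.023]
ft_force: [0.1, 0.3, 4.9]
finger_gap: 0.0104
t: 13.2
position: [0.4621, -0.1265, 0.1376]
orientation: [0.707, 0.022, 0.706, -0.023]
ft_force: [-0.8, 0.3, 0.1]
finger_gap: 0.0101
t 13.2 pos [ 0.4621 -0.1265  0.1376] yaw 86.35 gap 0.0101 F [-0.8  0.3  0.1]
target [0.4738 0.0621 0.044  4.5   ] turn 1.428 then dx(down) dy dz [ 0.0935  0.0263 -0.1872] q6 end 0.05
```

```bash
python3 -m inch '1 0 0 0 0.147;1 0 0 0 0.147;1 0 0 0 0.147;1 0 0 0 0.147;1 0 0 0 0.147;1 0 0 0 0.147;1 0 0 0 0.147;1 0 0 0 0.147;1 0 0 0 0.147;1 0 0 0 0.105;1 0 0.005 -0.03 0;1 0 0.005 -0.03 0;1 0 0.005 -0.03 0;1 0 0.005 -0.03 0;1 0 0.006 -0.03 0;1 0 0 -0.03 0;1 0 0 -0.007 0;1 0 0 0 0;1 0 0 0 0'; python3 go.py r -0.052 -0.068 0.044
python3 - <<'E'
from h import *
c=capture('side');crop(c,180,130,340,260,5,'l12_s.png')
c=capture('top');crop(c,150,130,310,270,5,'l12_t.png')
E
```

```text
t: 15.1
position: [0.4724, 0.0615, 0.136]
orientation: [0.519, 0.479, 0.52, -0.48]
ft_force: [0.2, -0.0, -0.1]
finger_gap: 0.0102
t 15.1 pos [0.4724 0.0615 0.136 ] yaw 4.52 gap 0.0102 F [ 0.2 -0.  -0.1]
target [0.4738 0.0621 0.044  4.5   ] turn 0.0 then dx(down) dy dz [ 0.092   0.0016 -0.0005] q6 end 0.05
```

View pics/l12_s.png

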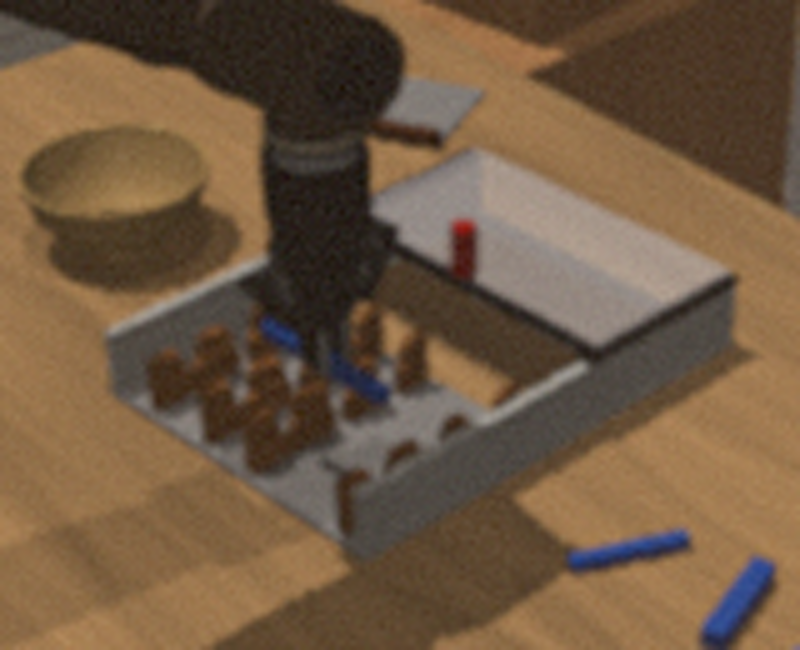

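View pics/l12_t.png

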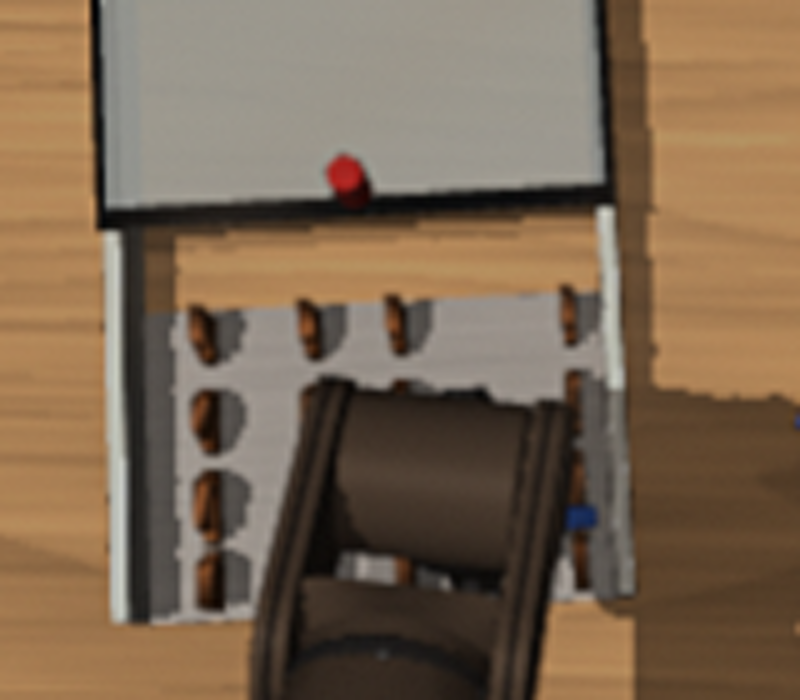

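```bash
python3 - <<'E'
from go import *
c=capture('side')
ks=[k.reshape(-1,2) for k in blobs(c,(103,110,25),(132,255,255),15) if k.reshape(-1,2)[:,0].max()<262 and k.reshape(-1,2)[:,1].max()<215]
a=np.vstack(ks);w=ray(c,a,.1145)[:,:2]-[RX,RY]
R=np.array([[np.cos(RA),-np.sin(RA)],[np.sin(RA),np.cos(RA)]]);l=w@R
print(l.min(0),l.max(0),(l.min(0)+l.max(0))/2)
E
```

```text
Traceback (most recent call last):
ValueError: need at least one array to concatenate
```

```bash
python3 - <<'E'
from go import *
c=capture('side')
h=cv2.cvtColor(c['frame'],cv2.COLOR_RGB2HSV);m=cv2.inRange(h,(100,90,20),(135,255,255));m[:,:215]=0;m[215:]=0;m[:,262:]=0
ys,xs=np.nonzero(m);a=np.c_[xs,ys].astype(float);print(a.min(0),a.max(0),len(a))
w=ray(c,a,.1145)[:,:2]-[RX,RY]
R=np.array([[np.cos(RA),-np.sin(RA)],[np.sin(RA),np.cos(RA)]]);l=w@R
print(l.min(0),l.max(0),(l.min(0)+l.max(0))/2)
E
```

```text
[233. 193.] [257. 209.] 57
[-0.05565744 -0.12974786] [-0.03817381  0.00542793] [-0.04691563 -0.06215996]
```

```bash
python3 - <<'E'
from go import *
R=np.array([[np.cos(RA),-np.sin(RA)],[np.sin(RA),np.cos(RA)]])
c=capture('top');h=cv2.cvtColor(c['frame'],cv2.COLOR_RGB2HSV);m=cv2.inRange(h,(100,90,20),(135,255,255));m[:,:255]=0;m[:,275:]=0;m[:220]=0
ys,xs=np.nonzero(m);a=np.c_[xs,ys].astype(float);print(a.min(0),a.max(0),len(a))
for z in(.1145,.12):
    l=(ray(c,[(a[:,0].max()+.5,a[:,1].mean())],z)[:,:2]-[RX,RY])@R;print('top right end',l)
c=capture('side')
for z in(.1145,.12):
  l=(ray(c,[(232.8,194.5),(257.3,208.5)],z)[:,:2]-[RX,RY])@R;print(l)
E
```

```text
[263. 231.] [268. 235.] 25
top right end [[-0.05275328 -0.1298575 ]]
top right end [[-0.05320352 -0.13002183]]
[[-0.04870379  0.00061119]
 [-0.0465371  -0.13065582]]
[[-0.05401646 -0.00631684]
 [-0.05186304 -0.13677938]]
```

```bash
python3 -m inch '1 0.02 0.0015 0.001 0;1 0.02 0 0 0;1 0.02 0 0 0;1 0.01 0 0 0;1 0.005 0 0 0;1 0.002 0 0 0;1 0 0 0 0;1 0 0 0 0'; python3 go.py r -0.052 -0.0695 0.055
```

```text
t: 16.2
position: [0.4753, 0.0612, 0.0609]
orientation: [0.52, 0.48, 0.519, -0.479]
ft_force: [0.5, -0.2, -0.3]
finger_gap: 0.0105
t 16.2 pos [0.4753 0.0612 0.0609] yaw 4.53 gap 0.0105 F [ 0.5 -0.2 -0.3]
target [0.4739 0.0606 0.055  4.5   ] turn 0.001 then dx(down) dy dz [ 0.0059 -0.0014  0.0005] q6 end 0.05
```

```bash
python3 -m inch '1 0.002 -0.001 0 0;1 0.001 0 0 0;1 0 0 0 0'; python3 -m inch '1 0.001 0 0 0;1 0.001 0 0 0;1 0 0 0 0';python3 go.py r -0.052 -0.0695 0.055
```

```text
t: 16.5
position: [0.4738, 0.0612, 0.0574]
orientation: [0.52, 0.48, 0.519, -0.48]
ft_force: [0.7, -0.0, 0.0]
finger_gap: 0.0107
t: 16.8
position: [0.4742, 0.0612, 0.0568]
orientation: [0.519, 0.48, 0.519, -0.48]
ft_force: [-4.1, 0.3, 12.1]
finger_gap: 0.0102
t 16.8 pos [0.4742 0.0612 0.0568] yaw 4.54 gap 0.0102 F [-4.1  0.3 12.1]
target [0.4739 0.0606 0.055  4.5   ] turn 0.001 then dx(down) dy dz [ 0.0018 -0.0003  0.0005] q6 end 0.05
```

```bash
python3 -m inch '1 -0.001 0 0 0;0.4 0 0 0 0;0.3 0 0 0 0;0.3 0 0 0 0;0.3 0 0 0 0;0.3 -0.02 0 0 0;0.3 -0.03 0 0 0;0.3 -0.03 0 0 0;0 -0.03 0 0 0;-1 -0.03 0.02 0.04 0;-1 0 0.02 0.04 0;-1 0 0.02 0.04 0;-1 0 0.02 0.04 0;-1 0 0.02 0 0;-1 0 0 0 0;-1 0 0 0 0'
python3 - <<'E'
from h import *
c=capture('side');crop(c,180,130,340,260,5,'l12p_s.png')
c=capture('top');crop(c,150,130,310,270,5,'l12p_t.png')
E
python3 see.py
```

```text
t: 18.4
position: [0.5836, -0.0874, 0.1932]
orientation: [0.519, 0.479, 0.52, -0.48]
ft_force: [-0.1, -0.2, -0.3]
finger_gap: 0.0853
top [241. 236.] L85 W12 ang-88.7 | 474.7 87.7 | 474.4 87.4 | 474.2 87.1
top [382. 246.] L129 W19 ang11.9 | 454.7 -340.0 | 454.6 -339.3 | 454.4 -338.6
top [347. 198.] L88 W19 ang20.8 | 600.1 -235.3 | 599.6 -234.8 | 599.1 -234.4
top [378. 192.] L92 W25 ang-16.1 | 620.9 -329.0 | 620.3 -328.3 | 619.8 -327.6
side [317. 285.] L133 W18 ang12.2 | 461.9 -333.7 | 459.6 -335.9 | 457.3 -338.1
side [351. 259.] L92 W28 ang-13.6 | 633.2 -317.5 | 630.4 -319.7 | 627.6 -321.9
side [327. 250.] L82 W16 ang21.8 | 611.2 -228.4 | 608.4 -230.9 | 605.7 -233.4
side [245. 218.] L113 W16 ang-84.5 | 503.0 111.8 | 500.6 108.2 | 498.2 104.7
```

View pics/l12p_s.png

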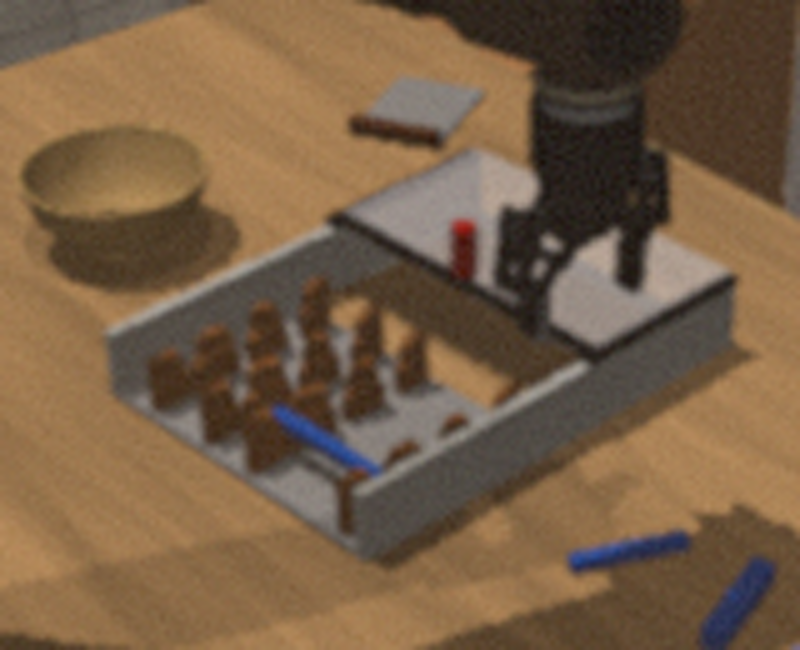

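View pics/l12p_t.png

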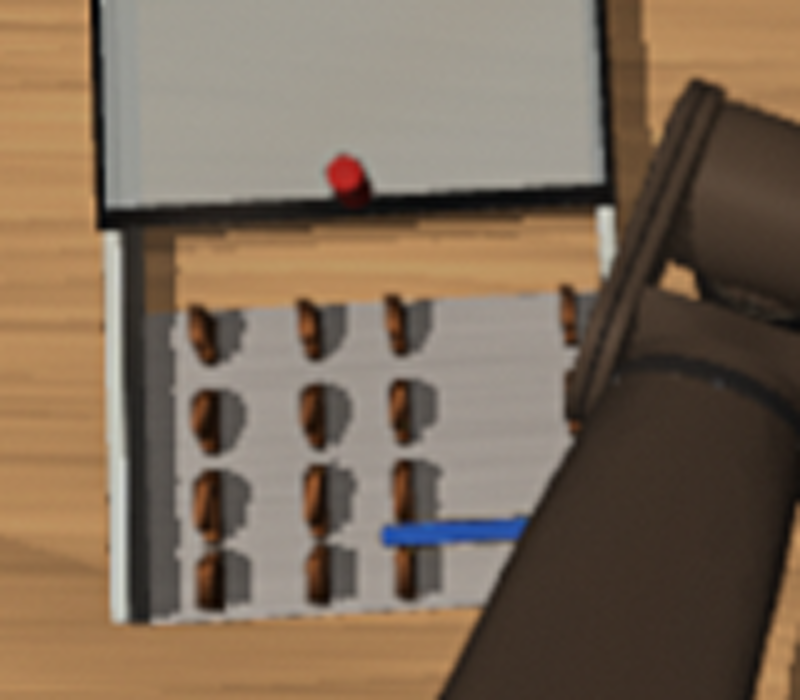

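```bash
python3 -m inch '-1 0 0 0 -0.147;-1 0 0 0 -0.147;-1 0 0 0 -0.147;-1 0 0 0 -0.147;-1 0 0 0 -0.147;-1 0 0 0 -0.147;-1 0 0 0 -0.147;-1 0 0 0 -0.079;-1 0 0 0 0';python3 go.py 0.585 -0.140 0.0275 68
```

```text
t: 19.5
position: [0.5838, -0.0871, 0.1941]
orientation: [0.694, 0.135, 0.694, -0.135]
ft_force: [0.6, 0.1, 0.2]
finger_gap: 0.0857
t 19.5 pos [ 0.5838 -0.0871  0.1941] yaw 68.04 gap 0.0857 F [0.6 0.1 0.2]
target [ 5.85e-01 -1.40e-01  2.75e-02  6.80e+01] turn 0.001 then dx(down) dy dz [ 0.1666 -0.0486  0.021 ] q6 end -1.42
```

```bash
python3 -m inch '-1 0.02 -0.0245 0.0105 0;-1 0.02 -0.0245 0.0105 0;-1 0.03 0 0 0;-1 0.03 0 0 0;-1 0.02 0 0 0;-1 0 0 0 0;-1 0 0 0 0';python3 go.py 0.585 -0.140 0.0275 68
```

```text
t: 20.2
position: [0.5853, -0.1408, 0.0743]
orientation: [0.694, 0.135, 0.694, -0.135]
ft_force: [-1.0, 0.2, -0.3]
finger_gap: 0.0853
t 20.2 pos [ 0.5853 -0.1408  0.0743] yaw 67.97 gap 0.0853 F [-1.   0.2 -0.3]
target [ 5.85e-01 -1.40e-01  2.75e-02  6.80e+01] turn -0.0 then dx(down) dy dz [ 0.0468  0.0006 -0.0006] q6 end -1.42
```

```bash
python3 - <<'E'
from h import *
c=capture('side');crop(c,250,180,390,300,5,'s12a.png')
E
```

```text
(no output)
```

View pics/s12a.png

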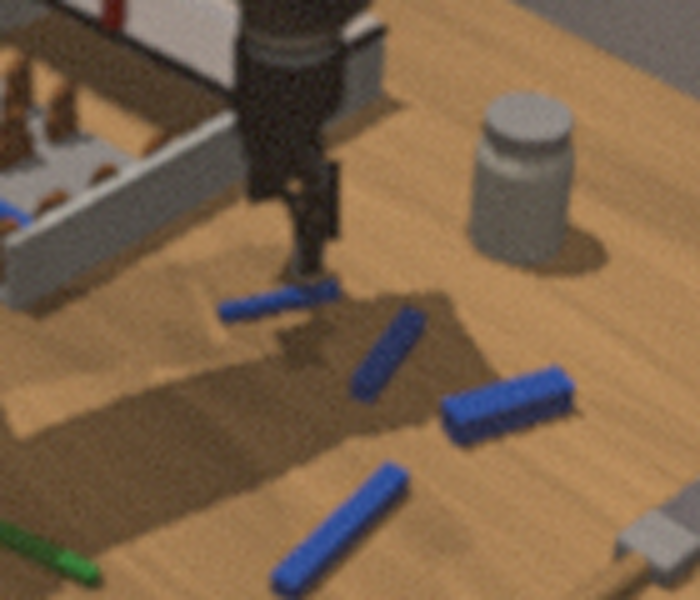

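The fingers straddle the short 12, which is at about (280,302) in the crop. I go down and grip.

```bash
python3 -m inch '-1 0.03 0 0 0;-1 0.013 0 0 0;-1 0.004 0 0 0;-1 0 0 0 0;1 0 0 0 0;1 0 0 0 0;1 0 0 0 0;1 0 0 0 0;1 0 0 0 0;1 0 0 0 0;1 0 0 0 0;1 0 0 0 0' 50; python3 -m inch '1 -0.03 0 0 0;1 -0.04 0 0 0;1 -0.04 0 0 0;1 0 0 0 0;1 0 0 0 0'; python3 go.py r -0.052 0.068 0.14
```

```text
t: 21.45
position: [0.5857, -0.1412, 0.0274]
orientation: [0.694, 0.135, 0.694, -0.135]
ft_force: [-0.5, -0.2, 3.6]
finger_gap: 0.0104
t: 21.95
position: [0.5857, -0.1411, 0.1378]
orientation: [0.695, 0.135, 0.693, -0.135]
ft_force: [-0.4, -0.2, -0.8]
finger_gap: 0.0102
t 21.95 pos [ 0.5857 -0.1411  0.1378] yaw 68.01 gap 0.0102 F [-0.4 -0.2 -0.8]
target [0.4631 0.1977 0.14   4.5   ] turn 1.108 then dx(down) dy dz [-0.0027 -0.0956 -0.3474] q6 end 0.32
```

```bash
python3 -m inch '1 0 0 0 0.147;1 0 0 0 0.147;1 0 0 0 0.147;1 0 0 0 0.147;1 0 0 0 0.147;1 0 0 0 0.147;1 0 0 0 0.147;1 0 0 0 0.079;1 0 -0.012 -0.03 0;1 0 -0.02 -0.04 0;1 0 -0.02 -0.04 0;1 0 -0.02 -0.04 0;1 0 -0.02 -0.04 0;1 0 -0.0036 -0.04 0;1 0 0 -0.04 0;1 0 0 -0.04 0;1 0 0 -0.0374 0;1 0 0 0 0'; python3 -m inch '1 0 0 0 0;1 0 0 0 0'; python3 go.py r -0.052 0.068 0.06
python3 - <<'E'
from h import *
c=capture('side');crop(c,180,110,340,240,5,'s12_s.png')
E
```

```text
t: 23.75
position: [0.4602, 0.2007, 0.1345]
orientation: [0.519, 0.477, 0.522, -0.48]
ft_force: [0.3, -1.2, -1.0]
finger_gap: 0.0102
t: 23.95
position: [0.4618, 0.1969, 0.1355]
orientation: [0.519, 0.479, 0.52, -0.481]
ft_force: [0.1, 0.2, -0.2]
finger_gap: 0.0103
t 23.95 pos [0.4618 0.1969 0.1355] yaw 4.49 gap 0.0103 F [ 0.1  0.2 -0.2]
target [0.4631 0.1977 0.06   4.5   ] turn -0.0 then dx(down) dy dz [ 0.0755  0.0016 -0.0008] q6 end 0.32
```

View pics/s12_s.png

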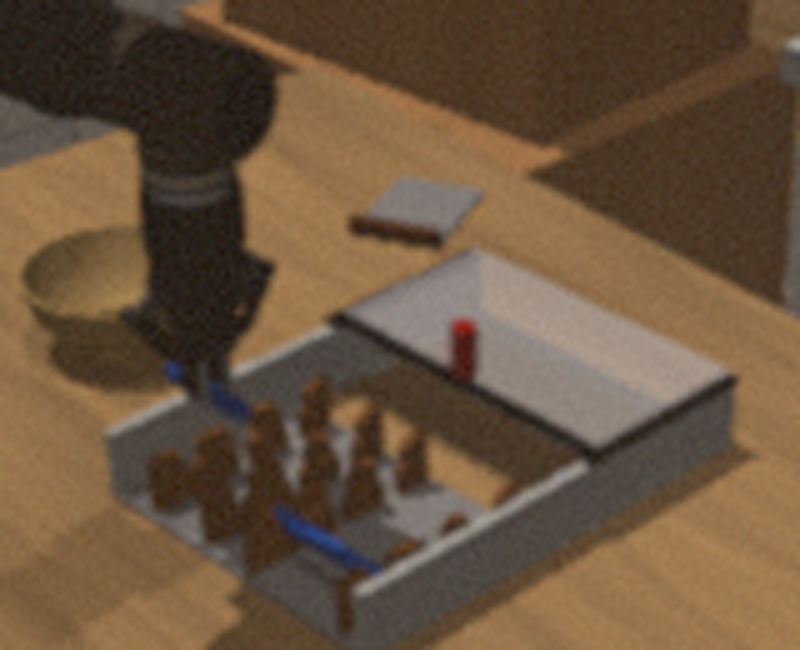

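```bash
cat > ends.py <<'E'
import sys
from go import *
# ends.py zoff x0 x1 y0 y1 : held bar in side view window; bar z=TCP z-zoff
zo,x0,x1,y0,y1=[float(v) for v in sys.argv[1:6]]
R=np.array([[np.cos(RA),-np.sin(RA)],[np.sin(RA),np.cos(RA)]])
c=capture('side');h=cv2.cvtColor(c['frame'],cv2.COLOR_RGB2HSV);m=cv2.inRange(h,(100,90,20),(135,255,255))
ys,xs=np.nonzero(m);k=(xs>x0)&(xs<x1)&(ys>y0)&(ys<y1);a=np.c_[xs[k],ys[k]].astype(float)
o=get_obs();P=o['position'];z=P[2]-zo
i,j=a[:,0].argmin(),a[:,0].argmax();e=np.array([a[a[:,0]==a[i,0]].mean(0)-[.5,0],a[a[:,0]==a[j,0]].mean(0)+[.5,0]])
for dz in(0,.003):
    l=(ray(c,e,z+dz)[:,:2]-[RX,RY])@R;print('ends',l.round(4).tolist(),'mid',l.mean(0).round(4))
print('tcp rack',((P[:2]-[RX,RY])@R).round(4),e.tolist())
E
python3 ends.py .0215 205 240 170 205
```

```text
ends [[-0.0486, 0.116], [-0.0447, 0.0304]] mid [-0.0466  0.0732]
ends [[-0.0515, 0.1118], [-0.0476, 0.0265]] mid [-0.0495  0.0692]
tcp rack [-0.0528  0.067 ] [[213.5, 183.0], [228.5, 191.0]]
```

```bash
python3 -m inch '1 0.02 0.001 -0.001 0;1 0.02 0 0 0;1 0.02 0 0 0;1 0.01 0 0 0;1 0.005 0 0 0;1 0 0 0 0;1 0.002 0 0 0;1 0 0 0 0'; python3 go.py r -0.052 0.068 0.057;python3 -m inch '1 0.001 0 0 0;1 0 0 0 0'
```

```text
t: 24.85
position: [0.4641, 0.1989, 0.0607]
orientation: [0.52, 0.48, 0.519, -0.479]
ft_force: [0.3, 0.3, -0.2]
finger_gap: 0.0105
t 24.85 pos [0.4641 0.1989 0.0607] yaw 4.52 gap 0.0105 F [ 0.3  0.3 -0.2]
target [0.4631 0.1977 0.057  4.5   ] turn 0.0 then dx(down) dy dz [ 0.0037 -0.0011  0.0011] q6 end 0.32
t: 25.05
position: [0.4638, 0.199, 0.0593]
orientation: [0.52, 0.48, 0.519, -0.48]
ft_force: [-0.5, 0.0, 0.3]
finger_gap: 0.0105
```

```bash
python3 -m inch '1 0.001 -0.001 0.001 0;1 0.001 0 0 0;1 0 0 0 0';python3 -m inch '1 0.001 0 0 0;1 0 0 0 0'
```

```text
t: 25.35
position: [0.463, 0.1978, 0.0572]
orientation: [0.52, 0.48, 0.519, -0.48]
ft_force: [0.2, 0.3, 0.3]
finger_gap: 0.0101
t: 25.55
position: [0.4632, 0.1978, 0.0568]
orientation: [0.52, 0.48, 0.519, -0.48]
ft_force: [-1.3, -0.7, 6.1]
finger_gap: 0.0104
```

```bash
python3 -m inch '0.4 0 0 0 0;0.3 0 0 0 0;0.3 0 0 0 0;0.3 0 0 0 0;0.3 -0.02 0 0 0;0.3 -0.03 0 0 0;0.3 -0.03 0 0 0;0 -0.03 0 0 0;-1 -0.03 0 0.03 0;-1 0 0.01 0.04 0;-1 0 0.01 0.04 0;-1 0 0.02 0.04 0;-1 0 0.02 0.04 0;-1 0 0.02 0.04 0;-1 0 0.02 0.04 0;-1 0 0.02 0.04 0;-1 0 0.01 0.04 0;-1 0 0 0.02 0;-1 0 0 0 0;-1 0 0 0 0'
python3 - <<'E'
from h import *
c=capture('side');crop(c,180,130,340,260,5,'s12p_s.png')
c=capture('top');crop(c,150,130,310,270,5,'s12p_t.png')
E
python3 see.py;python3 go.py .5996 -.235 .0305 110.8
```

```text
t: 27.55
position: [0.6207, -0.1601, 0.1953]
orientation: [0.519, 0.48, 0.52, -0.48]
ft_force: [-0.7, -0.0, 0.3]
finger_gap: 0.0852
top [202. 238.] L91 W13 ang-85.1 | 466.5 205.6 | 466.3 205.1 | 466.1 204.5
top [248. 235.] L128 W13 ang-86.5 | 476.7 66.4 | 476.5 66.1 | 476.3 65.9
top [382. 246.] L129 W19 ang11.9 | 454.7 -340.0 | 454.6 -339.3 | 454.4 -338.6
top [378. 192.] L92 W25 ang-16.1 | 620.9 -328.8 | 620.4 -328.1 | 619.8 -327.4
side [317. 285.] L133 W20 ang12.7 | 462.1 -334.8 | 459.8 -337.0 | 457.6 -339.2
side [351. 260.] L92 W31 ang-14.6 | 632.4 -321.0 | 629.6 -323.2 | 626.8 -325.4
side [327. 250.] L89 W13 ang19.3 | 606.1 -230.6 | 603.4 -233.1 | 600.7 -235.6
t 27.75 pos [ 0.6211 -0.1591  0.196 ] yaw 4.63 gap 0.0851 F [0.7 0.1 0.2]
target [ 5.996e-01 -2.350e-01  3.050e-02  1.108e+02] turn 1.289 then dx(down) dy dz [0.1655 0.0633 0.047 ] q6 end 0.83
```

View pics/s12p_s.png

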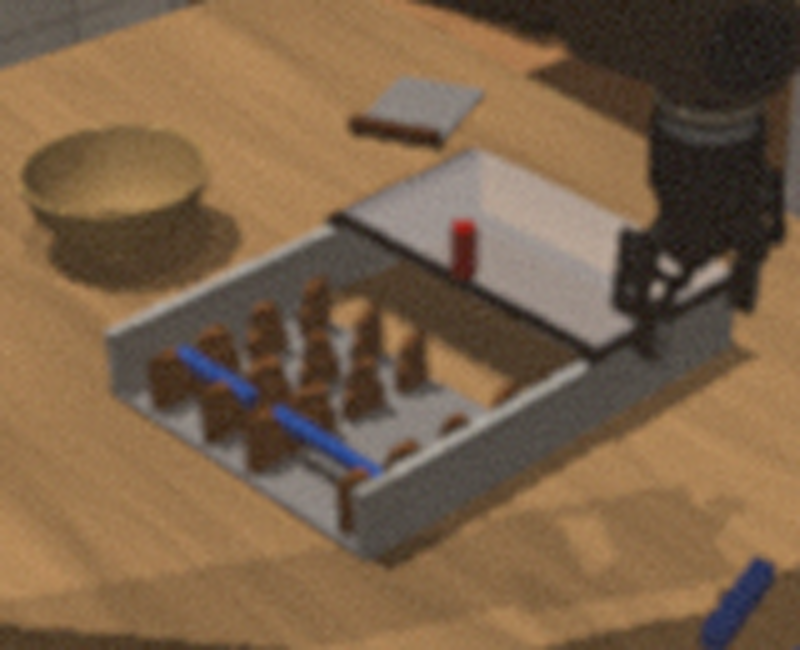

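View pics/s12p_t.png

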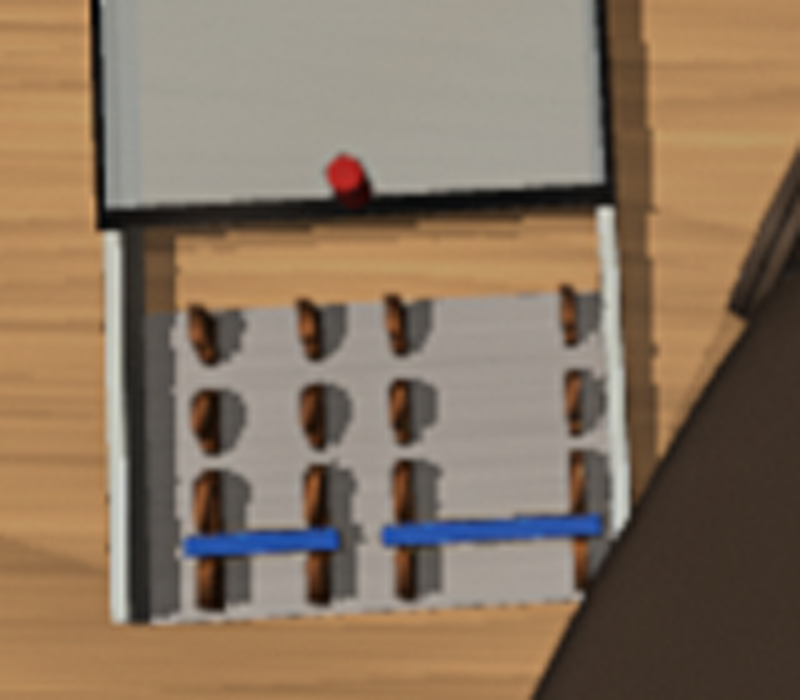

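Both 12 mm bars lie across their first notch pairs, short at crop (262,542) and long at (492,531). Next is the short 18.

```bash
python3 -m inch '-1 0 0 0 0.147;-1 0 0 0 0.147;-1 0 0 0 0.147;-1 0 0 0 0.147;-1 0 0 0 0.147;-1 0 0 0 0.147;-1 0 0 0 0.147;-1 0 0 0 0.147;-1 0 0 0 0.113;-1 0.02 0.0315 0.0235 0;-1 0.02 0.0315 0.0235 0;-1 0.03 0 0 0;-1 0.03 0 0 0;-1 0.02 0 0 0;-1 0 0 0 0;-1 0 0 0 0';python3 go.py .5996 -.235 .0305 110.8; python3 see.py | grep '^top'
```

```text
t: 29.35
position: [0.5999, -0.2356, 0.0763]
orientation: [-0.127, -0.696, -0.127, 0.696]
ft_force: [0.0, -0.7, 0.3]
finger_gap: 0.0854
t 29.35 pos [ 0.5999 -0.2356  0.0763] yaw -69.27 gap 0.0854 F [ 0.  -0.7  0.3]
target [ 5.996e-01 -2.350e-01  3.050e-02  1.108e+02] turn -0.001 then dx(down) dy dz [ 0.0458 -0.0006  0.0001] q6 end 0.83
top [202. 238.] L91 W13 ang-85.1 | 466.5 205.6 | 466.3 205.1 | 466.1 204.5
top [248. 235.] L128 W13 ang-86.5 | 476.7 66.4 | 476.5 66.1 | 476.3 65.9
top [382. 246.] L129 W19 ang12.2 | 454.6 -339.6 | 454.5 -338.9 | 454.3 -338.2
```

```bash
python3 -m inch '-1 0.03 0 0 0;-1 0.013 0 0 0;-1 0.005 0 0 0;-1 0 0 0 0;1 0 0 0 0;1 0 0 0 0;1 0 0 0 0;1 0 0 0 0;1 0 0 0 0;1 0 0 0 0;1 0 0 0 0;1 0 0 0 0' 50; python3 -m inch '1 -0.03 0 0 0;1 -0.04 0 0 0;1 -0.04 0 0 0;1 0 0 0 0;1 0 0 0 0'; python3 go.py r 0 0.068 0.14
```

```text
t: 30.65
position: [0.6001, -0.2366, 0.0286]
orientation: [0.127, 0.696, 0.127, -0.695]
ft_force: [0.6, -0.4, 4.5]
finger_gap: 0.0167
t: 31.15
position: [0.5999, -0.2365, 0.1387]
orientation: [0.127, 0.696, 0.127, -0.695]
ft_force: [0.1, -0.8, -1.2]
finger_gap: 0.0166
t 31.15 pos [ 0.5999 -0.2365  0.1387] yaw -69.33 gap 0.0166 F [ 0.1 -0.8 -1.2]
target [0.515  0.2018 0.14   4.5   ] turn -1.289 then dx(down) dy dz [-0.0017 -0.0503 -0.4436] q6 end 0.29
```

```bash
python3 -m inch '1 0 0 0 -0.147;1 0 0 0 -0.147;1 0 0 0 -0.147;1 0 0 0 -0.147;1 0 0 0 -0.147;1 0 0 0 -0.147;1 0 0 0 -0.147;1 0 0 0 -0.147;1 0 0 0 -0.113;1 0 0 -0.03 0;1 0 -0.01 -0.04 0;1 0 -0.01 -0.04 0;1 0 -0.01 -0.04 0;1 0 -0.01 -0.04 0;1 0 -0.01 -0.04 0;1 0 0 -0.04 0;1 0 0 -0.04 0;1 0 0 0 0'; python3 -m inch '1 0 0 -0.04 0;1 0 0 -0.04 0;1 0 0 -0.035 0;1 0 0 -0.0186 0;1 0 0 0 0;1 0 0 0 0;1 0 0 0 0'; python3 go.py r 0 0.068 0.0605; python3 - <<'E'
from h import *
c=capture('side');crop(c,180,110,340,240,5,'s18_s.png')
E
```

```text
t: 32.95
position: [0.5225, 0.0726, 0.135]
orientation: [0.519, 0.478, 0.522, -0.48]
ft_force: [0.8, 0.5, -1.5]
finger_gap: 0.0167
t: 33.65
position: [0.5145, 0.2006, 0.1368]
orientation: [0.519, 0.48, 0.519, -0.481]
ft_force: [-0.6, -0.3, -1.1]
finger_gap: 0.0164
t 33.65 pos [0.5145 0.2006 0.1368] yaw 4.46 gap 0.0164 F [-0.6 -0.3 -1.1]
target [0.515  0.2018 0.0605 4.5   ] turn -0.001 then dx(down) dy dz [ 0.0763  0.0007 -0.0012] q6 end 0.29
```

View pics/s18_s.png

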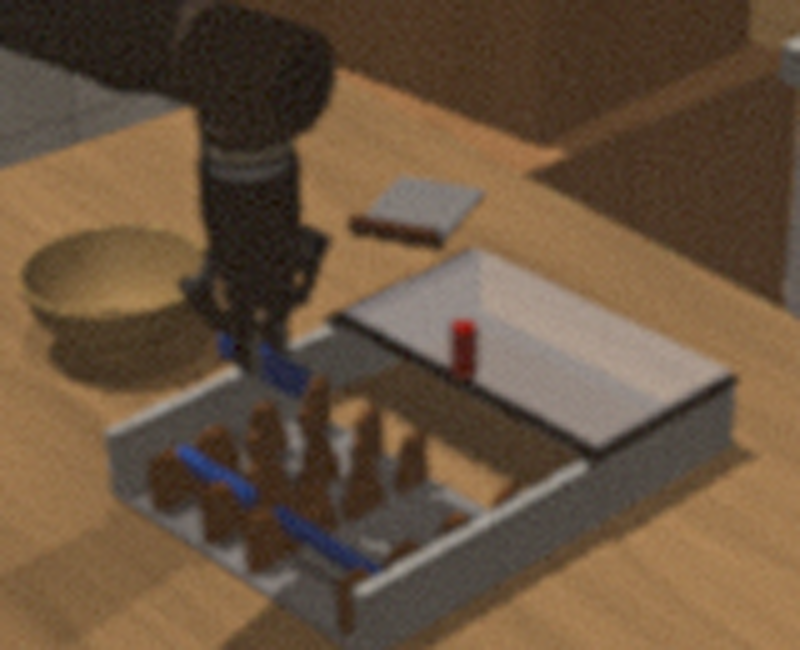

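```bash
python3 ends.py .0196 222 245 172 192; python3 -m inch '1 0.02 0 -0.001 0;1 0.02 0 0 0;1 0.02 0 0 0;1 0.01 0 0 0;1 0.003 0 0 0;1 0 0 0 0;1 0 0 0 0'; python3 go.py r 0 0.068 0.0586
```

```text
ends [[0.0038, 0.1199], [0.0092, 0.0246]] mid [0.0065 0.0723]
ends [[0.0007, 0.1157], [0.0061, 0.0207]] mid [0.0034 0.0682]
tcp rack [-0.0002  0.0669] [[223.5, 177.0], [240.5, 185.5]]
t: 34.45
position: [0.5156, 0.2029, 0.066]
orientation: [0.52, 0.48, 0.519, -0.479]
ft_force: [0.6, 0.4, -0.5]
finger_gap: 0.0169
t 34.45 pos [0.5156 0.2029 0.066 ] yaw 4.51 gap 0.0169 F [ 0.6  0.4 -0.5]
target [0.515  0.2018 0.0586 4.5   ] turn 0.0 then dx(down) dy dz [ 0.0074 -0.0007  0.0011] q6 end 0.29
```

```bash
python3 -m inch '1 0.004 0 0.001 0;1 0.001 0 0 0;1 0.001 0 0 0;1 0 0 0 0';python3 -m inch '1 0.001 0 0 0;1 0 0 0 0';python3 -m inch '1 0.001 0 0 0;1 0 0 0 0'
```

```text
t: 34.85
position: [0.5148, 0.2019, 0.0589]
orientation: [0.519, 0.48, 0.519, -0.48]
ft_force: [-0.2, 0.3, -0.5]
finger_gap: 0.017
t: 35.05
position: [0.515, 0.202, 0.0583]
orientation: [0.519, 0.48, 0.519, -0.48]
ft_force: [-0.8, -0.4, 0.7]
finger_gap: 0.0168
t: 35.25
position: [0.5152, 0.202, 0.058]
orientation: [0.519, 0.48, 0.519, -0.48]
ft_force: [-2.4, -1.1, 6.3]
finger_gap: 0.0166
```

```bash
python3 -m inch '0.3 0 0 0 0;0.15 0 0 0 0;0.15 0 0 0 0;0.15 0 0 0 0;0.15 -0.02 0 0 0;0.15 -0.03 0 0 0;0.15 -0.03 0 0 0;0 -0.03 0 0 0;-1 -0.03 0 0.03 0;-1 0 0.01 0.04 0;-1 0 0.01 0.04 0;-1 0 0.02 0.04 0;-1 0 0.02 0.04 0;-1 0 0.02 0.04 0;-1 0 0.02 0.04 0;-1 0 0.02 0.04 0;-1 0 0.01 0.04 0;-1 0 0 0.02 0;-1 0 0 0 0;-1 0 0 0 0'
python3 - <<'E'
from h import *
c=capture('side');crop(c,180,130,340,260,5,'s18p_s.png')
c=capture('top');crop(c,150,130,310,270,5,'s18p_t.png')
E
python3 see.py;python3 go.py .6205 -.328 .032 73.9
```

```text
t: 37.25
position: [0.673, -0.156, 0.1964]
orientation: [0.519, 0.48, 0.52, -0.48]
ft_force: [0.0, 0.8, -0.2]
finger_gap: 0.0853
top [202. 238.] L91 W13 ang-85.1 | 466.5 205.6 | 466.3 205.1 | 466.1 204.5
top [245. 236.] L110 W13 ang-86.5 | 476.1 75.5 | 475.9 75.2 | 475.7 74.9
top [382. 246.] L129 W19 ang11.9 | 454.7 -340.0 | 454.6 -339.3 | 454.4 -338.6
top [202. 220.] L89 W19 ang-85.8 | 519.1 209.6 | 518.8 209.0 | 518.5 208.4
top [378. 192.] L92 W26 ang-16.4 | 620.9 -328.8 | 620.4 -328.1 | 619.8 -327.4
side [317. 285.] L132 W18 ang12.3 | 462.0 -333.7 | 459.7 -335.9 | 457.4 -338.1
side [351. 259.] L99 W34 ang-9.8 | 633.4 -316.2 | 630.6 -318.4 | 627.8 -320.7
side [245. 218.] L116 W15 ang-87.0 | 502.1 110.6 | 499.7 107.1 | 497.3 103.6
side [233. 198.] L101 W26 ang-88.5 | 550.0 252.3 | 547.5 248.4 | 544.9 244.4
t 37.45 pos [ 0.6734 -0.1549  0.1971] yaw 4.63 gap 0.0852 F [-0.1 -0.6 -0.9]
target [ 6.205e-01 -3.280e-01  3.200e-02  7.390e+01] turn -1.209 then dx(down) dy dz [ 0.165  -0.181  -0.0027] q6 end -1.78
```

View pics/s18p_s.png

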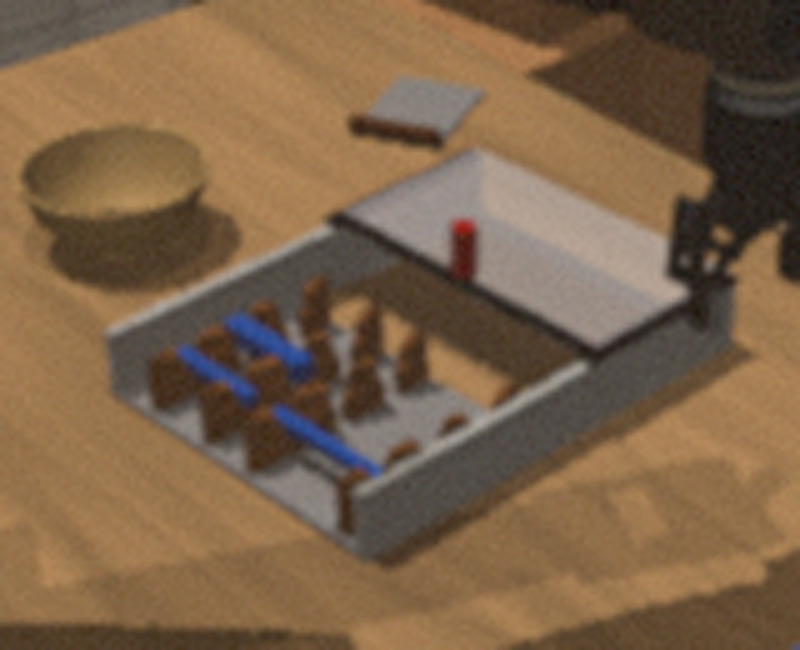

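View pics/s18p_t.png

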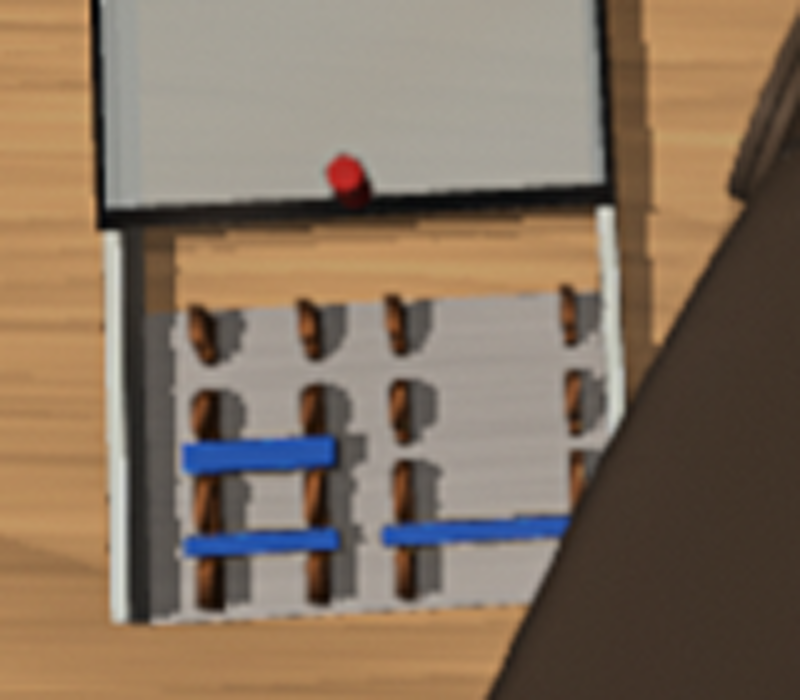

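```bash
python3 -m inch '-1 0 0 0 -0.147;-1 0 0 0 -0.147;-1 0 0 0 -0.147;-1 0 0 0 -0.147;-1 0 0 0 -0.147;-1 0 0 0 -0.147;-1 0 0 0 -0.147;-1 0 0 0 -0.147;-1 0 0 0 -0.033;-1 0 -0.04 0 0;-1 0 -0.04 0 0;-1 0 -0.04 0 0;-1 0 -0.04 0 0;-1 0.03 -0.021 -0.003 0;-1 0.03 0 0 0;-1 0.03 0 0 0;-1 0.02 0 0 0;-1 0 0 0 0;-1 0 0 0 0';python3 go.py .6205 -.328 .032 73.9; python3 see.py | grep '^side'
```

```text
t: 39.35
position: [0.6206, -0.3288, 0.0873]
orientation: [0.7, 0.099, 0.7, -0.099]
ft_force: [0.5, 0.1, 0.4]
finger_gap: 0.0856
t 39.35 pos [ 0.6206 -0.3288  0.0873] yaw 73.86 gap 0.0856 F [0.5 0.1 0.4]
target [ 6.205e-01 -3.280e-01  3.200e-02  7.390e+01] turn -0.001 then dx(down) dy dz [ 0.0553  0.0008 -0.0003] q6 end -1.78
side [317. 285.] L132 W17 ang12.3 | 460.1 -334.3 | 457.8 -336.4 | 455.5 -338.6
side [347. 260.] L62 W25 ang-14.6 | 621.2 -313.6 | 618.5 -315.8 | 615.7 -318.0
side [245. 218.] L116 W16 ang-85.3 | 503.0 110.5 | 500.6 107.0 | 498.2 103.5
side [233. 198.] L103 W24 ang-83.3 | 551.8 251.3 | 549.3 247.4 | 546.7 243.4
```

```bash
python3 -m inch '-1 0.03 0 0 0;-1 0.02 0 0 0;-1 0.006 0 0 0;-1 0 0 0 0;1 0 0 0 0;1 0 0 0 0;1 0 0 0 0;1 0 0 0 0;1 0 0 0 0;1 0 0 0 0;1 0 0 0 0;1 0 0 0 0' 50; python3 -m inch '1 -0.03 0 0 0;1 -0.04 0 0 0;1 -0.04 0 0 0;1 0 0 0 0;1 0 0 0 0'; python3 go.py r 0.052 0.068 0.14
```

```text
t: 40.65
position: [0.6208, -0.33, 0.0319]
orientation: [0.701, 0.099, 0.7, -0.1]
ft_force: [-1.2, -0.8, 4.3]
finger_gap: 0.0231
t: 41.15
position: [0.6203, -0.3297, 0.1415]
orientation: [0.7, 0.099, 0.7, -0.1]
ft_force: [-0.6, 0.1, -2.1]
finger_gap: 0.0229
t 41.15 pos [ 0.6203 -0.3297  0.1415] yaw 73.8 gap 0.0229 F [-0.6  0.1 -2.1]
target [0.5668 0.2059 0.14   4.5   ] turn 1.209 then dx(down) dy dz [ 0.0011 -0.0113 -0.5382] q6 end 0.27
```

```bash
python3 -m inch '1 0 0 0 0.147;1 0 0 0 0.147;1 0 0 0 0.147;1 0 0 0 0.147;1 0 0 0 0.147;1 0 0 0 0.147;1 0 0 0 0.147;1 0 0 0 0.147;1 0 0 0 0.033;1 0 -0.011 -0.03 0;1 0 0 -0.04 0;1 0 0 -0.04 0;1 0 0 -0.04 0;1 0 0 -0.04 0;1 0 0 -0.04 0;1 0 0 -0.04 0;1 0 0 -0.04 0;1 0 0 0 0'; python3 -m inch '1 0 0 -0.04 0;1 0 0 -0.04 0;1 0 0 -0.04 0;1 0 0 -0.04 0;1 0 0 -0.035 0;1 0 0 -0.02 0;1 0 0 -0.013 0;1 0 0 0 0;1 0 0 0 0;1 0 0 0 0'; python3 go.py r 0.052 0.068 0.0619; python3 - <<'E'
from h import *
c=capture('side');crop(c,180,110,340,240,5,'s24_s.png')
E
python3 ends.py .0199 222 270 150 190
```

```text
t: 42.95
position: [0.5818, -0.0168, 0.1373]
orientation: [0.518, 0.478, 0.523, -0.48]
ft_force: [-0.4, 0.2, -1.5]
finger_gap: 0.0228
t: 43.95
position: [0.5669, 0.2045, 0.1404]
orientation: [0.519, 0.48, 0.519, -0.481]
ft_force: [-0.5, 0.4, -0.7]
finger_gap: 0.023
t 43.95 pos [0.5669 0.2045 0.1404] yaw 4.45 gap 0.023 F [-0.5  0.4 -0.7]
target [0.5668 0.2059 0.0619 4.5   ] turn -0.001 then dx(down) dy dz [ 0.0785  0.     -0.0014] q6 end 0.27
ends [[0.0531, 0.1181], [0.0644, 0.0299]] mid [0.0587 0.074 ]
ends [[0.0498, 0.1139], [0.0611, 0.026]] mid [0.0555 0.07  ]
tcp rack [0.0521 0.0668] [[233.5, 172.0], [250.5, 179.0]]
```

View pics/s24_s.png

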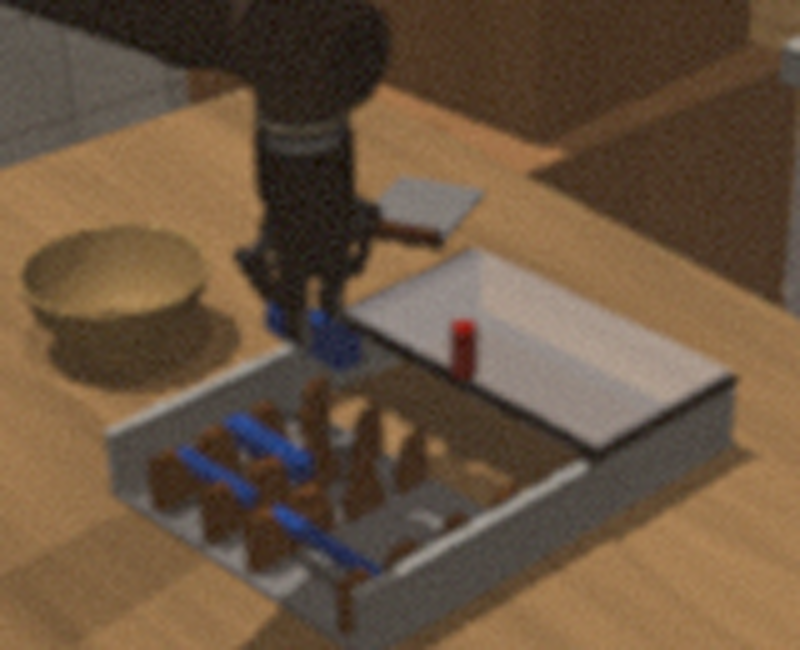

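```bash
python3 -m inch '1 0.02 0 -0.001 0;1 0.02 0 0 0;1 0.02 0 0 0;1 0.01 0 0 0;1 0 0 0 0;1 0 0 0 0'; python3 go.py r 0.052 0.068 0.0619
```

```text
t: 44.65
position: [0.5673, 0.2066, 0.0716]
orientation: [0.519, 0.48, 0.519, -0.48]
ft_force: [-0.2, -0.1, -0.1]
finger_gap: 0.023
t 44.65 pos [0.5673 0.2066 0.0716] yaw 4.5 gap 0.023 F [-0.2 -0.1 -0.1]
target [0.5668 0.2059 0.0619 4.5   ] turn -0.0 then dx(down) dy dz [ 0.0097 -0.0005  0.0007] q6 end 0.27
```

```bash
python3 -m inch '1 0.005 0 0.0007 0;1 0.003 0 0 0;1 0 0 0 0';python3 -m inch '1 0.001 0 0 0;1 0.001 0 0 0;1 0 0 0 0';python3 -m inch '1 0.001 0 0 0;1 0 0 0 0'
```

```text
t: 44.95
position: [0.5667, 0.2061, 0.0629]
orientation: [0.519, 0.48, 0.519, -0.48]
ft_force: [0.0, -0.4, -1.2]
finger_gap: 0.0229
t: 45.25
position: [0.5671, 0.2062, 0.0617]
orientation: [0.52, 0.48, 0.519, -0.48]
ft_force: [-1.8, -0.2, 2.4]
finger_gap: 0.0226
t: 45.45
position: [0.5672, 0.2063, 0.0615]
orientation: [0.52, 0.48, 0.519, -0.48]
ft_force: [-2.9, -1.0, 8.2]
finger_gap: 0.0226
```

```bash
python3 -m inch '0.3 0 0 0 0;0.15 0 0 0 0;0.15 0 0 0 0;0.15 0 0 0 0;0.15 -0.02 0 0 0;0.15 -0.03 0 0 0;0.15 -0.03 0 0 0;0 -0.03 0 0 0;-1 -0.03 0 0.03 0;-1 0 0 0.04 0;-1 0 0 0.04 0;-1 0 0 0.04 0;-1 0 0 0.04 0;-1 0 0 0.04 0;-1 0 0 0.04 0;-1 0 0 0.04 0;-1 0 0 0.04 0;-1 0 0 0.04 0;-1 0 0 0.04 0;-1 0 0 0 0';python3 -m inch '-1 0 0 0 0;-1 0 0 0 0'
python3 - <<'E'
from h import *
c=capture('side');crop(c,180,130,340,260,5,'s24p_s.png')
c=capture('top');crop(c,150,130,310,270,5,'s24p_t.png')
E
python3 see.py;python3 go.py .4546 -.3393 .030 102
```

```text
t: 47.45
position: [0.6006, -0.2273, 0.1998]
orientation: [0.519, 0.481, 0.518, -0.481]
ft_force: [0.1, 0.9, 0.1]
finger_gap: 0.0855
t: 47.65
position: [0.6005, -0.2215, 0.1995]
orientation: [0.519, 0.48, 0.52, -0.48]
ft_force: [0.4, 0.3, -0.7]
finger_gap: 0.0855
top [202. 238.] L91 W13 ang-85.1 | 466.5 205.6 | 466.3 205.1 | 466.1 204.5
top [248. 235.] L128 W13 ang-86.5 | 476.7 66.4 | 476.5 66.1 | 476.3 65.9
top [382. 246.] L129 W19 ang12.2 | 454.7 -339.7 | 454.5 -339.0 | 454.3 -338.3
top [202. 220.] L89 W19 ang-85.8 | 519.1 209.6 | 518.8 209.0 | 518.5 208.4
top [200. 203.] L95 W28 ang-85.8 | 572.7 218.2 | 572.2 217.6 | 571.8 217.0
side [318. 285.] L132 W20 ang10.7 | 460.2 -334.6 | 458.0 -336.7 | 455.7 -338.9
side [245. 218.] L113 W18 ang-83.3 | 503.4 111.7 | 501.0 108.2 | 498.6 104.7
side [233. 198.] L95 W26 ang-85.8 | 550.1 255.2 | 547.6 251.2 | 545.0 247.3
side [243. 192.] L98 W31 ang-84.3 | 609.3 268.8 | 606.6 264.8 | 603.9 260.8
t 47.85 pos [ 0.6008 -0.2212  0.2   ] yaw 4.63 gap 0.0856 F [-0.1  0.2  0.4]
target [ 4.546e-01 -3.393e-01  3.000e-02  1.020e+02] turn 1.442 then dx(down) dy dz [0.1699 0.0851 0.1676] q6 end 0.72
```

View pics/s24p_s.png

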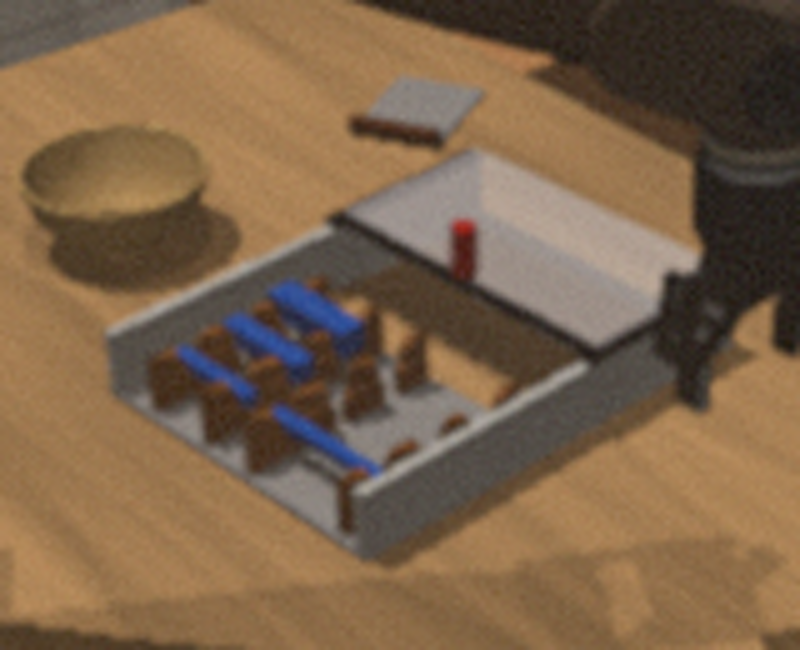

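View pics/s24p_t.png

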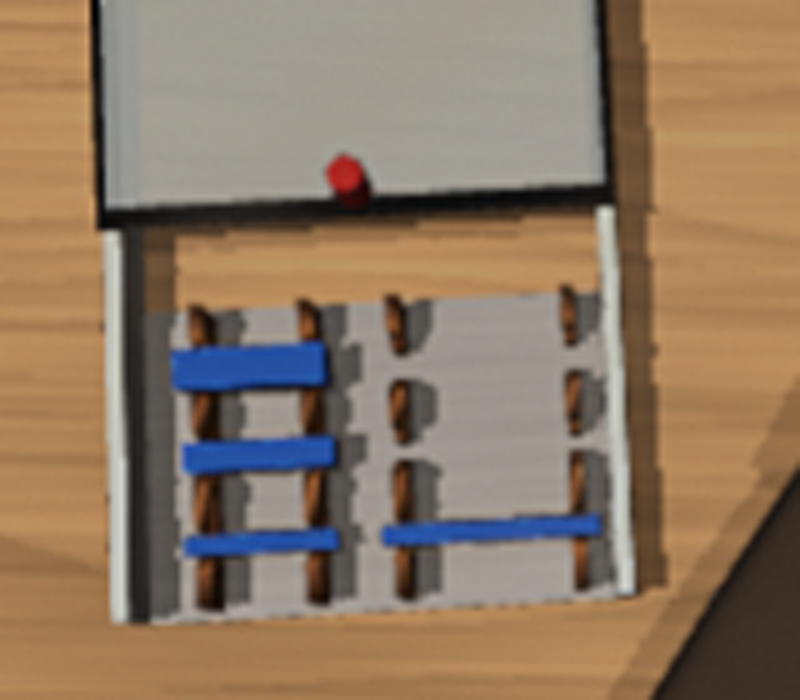

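```bash
python3 -m inch '-1 0 0 0 0.147;-1 0 0 0 0.147;-1 0 0 0 0.147;-1 0 0 0 0.147;-1 0 0 0 0.147;-1 0 0 0 0.147;-1 0 0 0 0.147;-1 0 0 0 0.147;-1 0 0 0 0.147;-1 0 0 0 0.119;-1 0 0.017 0.0335 0;-1 0 0.017 0.0335 0;-1 0 0.017 0.0335 0;-1 0.02 0.017 0.0335 0;-1 0.03 0.017 0.0336 0;-1 0.03 0 0 0;-1 0.03 0 0 0;-1 0 0 0 0;-1 0 0 0 0';python3 go.py .4546 -.3393 .0285 102
python3 - <<'E'
from go import *
R=np.array([[np.cos(RA),-np.sin(RA)],[np.sin(RA),np.cos(RA)]])
c=capture('top')
for k in blobs(c,(103,110,25),(132,255,255)):
    k=k.reshape(-1,2).astype(float)
    if k[:,0].mean()>290: continue
    for z in (.036,.039,.042):
        l=(ray(c,k,z)[:,:2]-[RX,RY])@R; print(z,((l.min(0)+l.max(0))/2).round(4),(l.max(0)-l.min(0)).round(4))
E
```

```text
t: 49.75
position: [0.4545, -0.3398, 0.0901]
orientation: [-0.073, -0.703, -0.074, 0.703]
ft_force: [0.1, -0.1, 0.5]
finger_gap: 0.0856
t 49.75 pos [ 0.4545 -0.3398  0.0901] yaw -78.04 gap 0.0856 F [ 0.1 -0.1  0.5]
target [ 4.546e-01 -3.393e-01  2.850e-02  1.020e+02] turn -0.001 then dx(down) dy dz [ 0.0616 -0.0004 -0.0002] q6 end 0.72
0.036 [-0.0503  0.07  ] [0.013  0.0888]
0.039 [-0.0505  0.0694] [0.013  0.0886]
0.042 [-0.0507  0.0689] [0.013  0.0884]
0.036 [-0.0504 -0.0664] [0.013  0.1252]
0.039 [-0.0506 -0.0666] [0.013  0.1249]
0.042 [-0.0509 -0.0668] [0.013  0.1246]
0.036 [0.0011 0.0698] [0.0191 0.0865]
0.039 [0.0007 0.0692] [0.019  0.0863]
0.042 [0.0004 0.0687] [0.019  0.0861]
0.036 [0.0541 0.0741] [0.0277 0.0929]
0.039 [0.0536 0.0735] [0.0276 0.0926]
0.042 [0.0531 0.073 ] [0.0276 0.0924]
```

```bash
python3 -m inch '-1 0.03 0 0 0;-1 0.02 0 0 0;-1 0.009 0 0 0;-1 0.002 0 0 0;-1 0 0 0 0;1 0 0 0 0;1 0 0 0 0;1 0 0 0 0;1 0 0 0 0;1 0 0 0 0;1 0 0 0 0;1 0 0 0 0;1 0 0 0 0' 50; python3 -m inch '1 -0.03 0 0 0;1 -0.04 0 0 0;1 -0.04 0 0 0;1 0 0 0 0;1 0 0 0 0'; python3 go.py r 0 -0.068 0.14
```

```text
t: 51.1
position: [0.4545, -0.3406, 0.0294]
orientation: [0.074, 0.703, 0.073, -0.703]
ft_force: [-0.1, -0.6, 3.1]
finger_gap: 0.0167
t: 51.6
position: [0.4544, -0.3405, 0.1395]
orientation: [0.074, 0.704, 0.073, -0.703]
ft_force: [-0.5, -0.8, -0.7]
finger_gap: 0.0164
t 51.6 pos [ 0.4544 -0.3405  0.1395] yaw -78.09 gap 0.0164 F [-0.5 -0.8 -0.7]
target [0.5256 0.0662 0.14   4.5   ] turn -1.441 then dx(down) dy dz [-0.0008  0.1029 -0.3998] q6 end 0.05
```

```bash
python3 -m inch '1 0 0 0 -0.147;1 0 0 0 -0.147;1 0 0 0 -0.147;1 0 0 0 -0.147;1 0 0 0 -0.147;1 0 0 0 -0.147;1 0 0 0 -0.147;1 0 0 0 -0.147;1 0 0 0 -0.147;1 0 0 0 -0.118;1 0 0.01 -0.03 0;1 0 0.015 -0.04 0;1 0 0.015 -0.04 0;1 0 0.015 -0.04 0;1 0 0.015 -0.04 0;1 0 0.015 -0.04 0;1 0 0.015 -0.04 0;1 0 0 0 0'; python3 -m inch '1 0 0.002 -0.04 0;1 0 0 -0.04 0;1 0 0 -0.03 0;1 0 0 -0.02 0;1 0 0 0 0;1 0 0 0 0;1 0 0 0 0'; python3 go.py r 0 -0.068 0.0594; python3 - <<'E'
from h import *
c=capture('side');crop(c,180,110,340,240,5,'l18_s.png')
E

```

```text
t: 53.4
position: [0.5317, -0.0585, 0.136]
orientation: [0.518, 0.478, 0.522, -0.479]
ft_force: [-1.1, -1.0, -0.9]
finger_gap: 0.0164
t: 54.1
position: [0.5244, 0.0653, 0.138]
orientation: [0.518, 0.48, 0.519, -0.481]
ft_force: [-0.1, 0.6, -0.3]
finger_gap: 0.0165
t 54.1 pos [0.5244 0.0653 0.138 ] yaw 4.41 gap 0.0165 F [-0.1  0.6 -0.3]
target [0.5256 0.0662 0.0594 4.5   ] turn -0.002 then dx(down) dy dz [ 0.0786  0.0014 -0.0008] q6 end 0.05
```

View pics/l18_s.png

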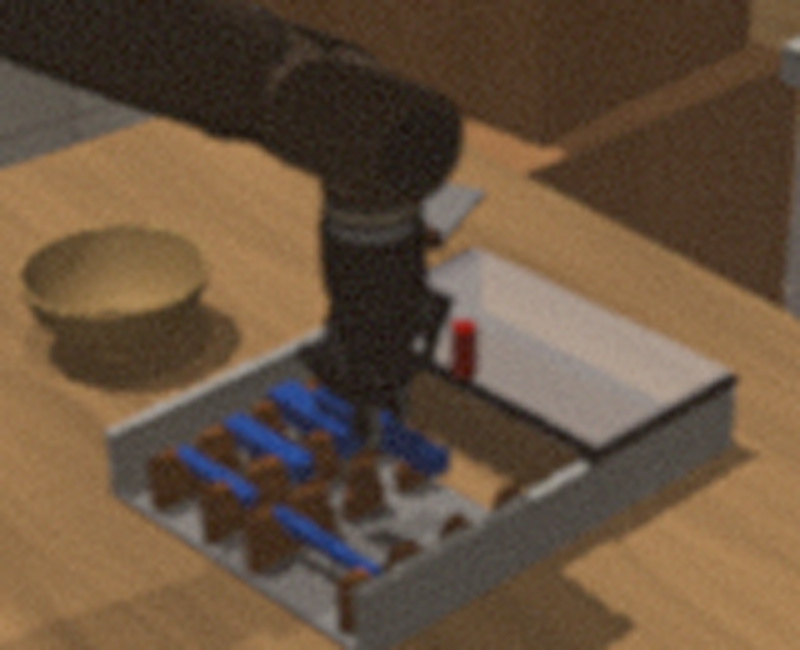

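```bash
python3 ends.py .0204 240 275 180 210; python3 ends.py .0154 240 275 180 210;python3 -m inch '1 0.02 0.001 0 0;1 0.02 0 0 0;1 0.02 0 0 0;1 0.01 0 0 0;1 0 0 0 0;1 0 0 0 0'; python3 go.py r 0 -0.068 0.0594
python3 - <<'E'
from h import *
c=capture('side');crop(c,180,130,340,260,5,'l18b_s.png')
c=capture('top');crop(c,150,130,310,270,5,'l18b_t.png')
E
```

```text
ends [[-0.0368, -0.0293], [0.0104, -0.1276]] mid [-0.0132 -0.0784]
ends [[-0.0398, -0.0329], [0.0073, -0.131]] mid [-0.0163 -0.082 ]
tcp rack [-0.001  -0.0689] [[240.5, 195.53846153846155], [268.5, 201.0]]
ends [[-0.0419, -0.0356], [0.005, -0.1335]] mid [-0.0185 -0.0845]
ends [[-0.0449, -0.0393], [0.0019, -0.1368]] mid [-0.0215 -0.0881]
tcp rack [-0.0009 -0.0687] [[240.5, 195.53846153846155], [268.5, 201.0]]
t: 54.85
position: [0.5263, 0.0662, 0.0695]
orientation: [0.519, 0.48, 0.519, -0.48]
ft_force: [0.2, 0.4, -0.8]
finger_gap: 0.0164
t 54.85 pos [0.5263 0.0662 0.0695] yaw 4.44 gap 0.0164 F [ 0.2  0.4 -0.8]
target [0.5256 0.0662 0.0594 4.5   ] turn -0.001 then dx(down) dy dz [ 0.0101 -0.0007 -0.    ] q6 end 0.05
```

View pics/l18b_t.png

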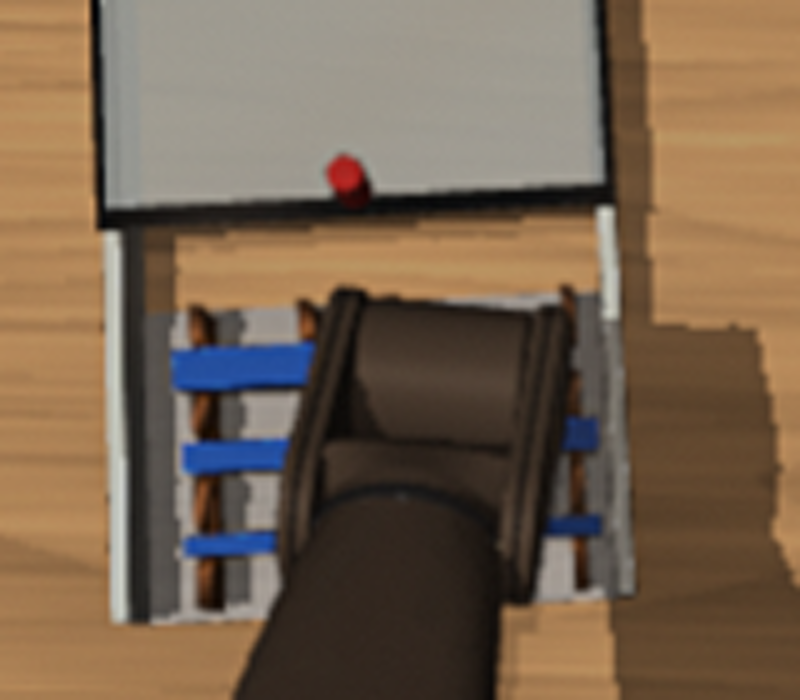

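View pics/l18b_s.png

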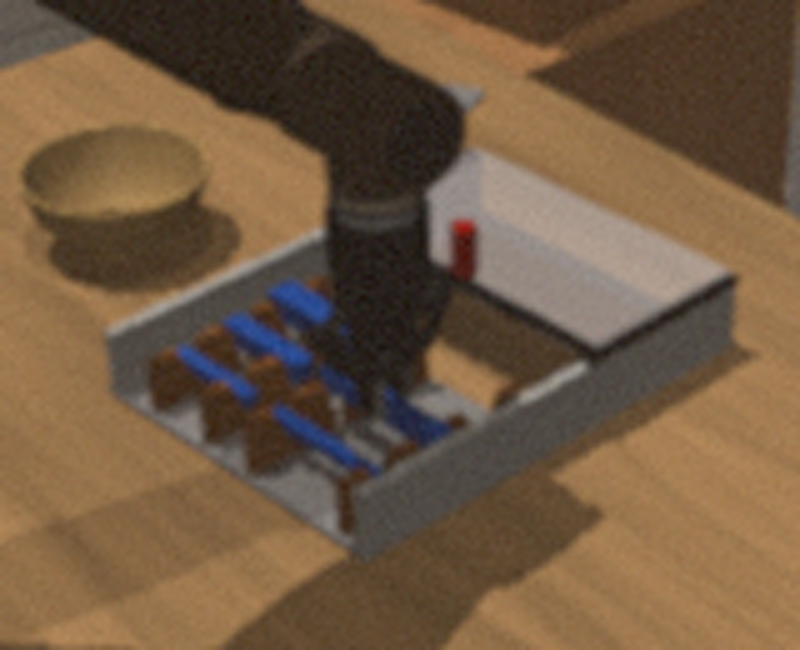

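```bash
python3 -m inch '1 0.006 0 0 0;1 0.003 -0.0007 0 0;1 0 0 0 0';python3 -m inch '1 0.001 0 0 0;1 0.001 0 0 0;1 0 0 0 0';python3 -m inch '1 0.001 0 0 0;1 0 0 0 0'
```

```text
t: 55.25
position: [0.5252, 0.0665, 0.0598]
orientation: [0.519, 0.48, 0.519, -0.48]
ft_force: [-0.0, 0.1, -0.3]
finger_gap: 0.0166
t: 55.55
position: [0.5257, 0.0665, 0.0589]
orientation: [0.519, 0.48, 0.519, -0.48]
ft_force: [-1.7, 0.7, 4.9]
finger_gap: 0.0165
t: 55.75
position: [0.5258, 0.0665, 0.0586]
orientation: [0.519, 0.48, 0.519, -0.48]
ft_force: [-3.9, -0.1, 9.7]
finger_gap: 0.0164
```

Home. I release and then regrip the short 24, which the top view shows about 3 mm off along its length, to centre it.

```bash
python3 -m inch '0.3 0 0 0 0;0.15 0 0 0 0;0.15 0 0 0 0;0.15 0 0 0 0;0.15 -0.02 0 0 0;0.15 -0.03 0 0 0;0.15 -0.03 0 0 0;0.1 -0.03 0 0 0;0.1 -0.03 0 0.04 0;0.1 0 0 0.04 0;0.1 0 0 0.04 0;0.1 0 0 0.04 0;0.1 0 0 0.04 0;0.1 0 0 0 0;0.1 0 0 0 0;0.1 0 0 0 0'
python3 - <<'E'
from go import *
R=np.array([[np.cos(RA),-np.sin(RA)],[np.sin(RA),np.cos(RA)]])
c=capture('top');crop(c,150,130,310,270,5,'all_t.png')
for k in blobs(c,(103,110,25),(132,255,255)):
    k=k.reshape(-1,2).astype(float)
    if k[:,0].mean()>290: print(k.mean(0));continue
    l=(ray(c,k,.046)[:,:2]-[RX,RY])@R; print(((l.min(0)+l.max(0))/2).round(4),(l.max(0)-l.min(0)).round(4))
c=capture('side');crop(c,180,130,340,260,5,'all_s.png')
E
python3 go.py r 0.052 0.068 0.0619
```

```text
t: 57.35
position: [0.5404, -0.132, 0.1965]
orientation: [0.519, 0.48, 0.52, -0.48]
ft_force: [-0.4, -0.6, 0.0]
finger_gap: 0.0385
[-0.051   0.0681] [0.0129 0.0881]
[-0.0512 -0.0671] [0.0129 0.1242]
[-0.0001  0.0679] [0.0189 0.0858]
[ 0.    -0.068] [0.0187 0.1279]
[0.0525 0.0722] [0.0275 0.0921]
t 57.45 pos [ 0.5405 -0.1316  0.1967] yaw 4.57 gap 0.0383 F [0.3 0.5 0.3]
target [0.5668 0.2059 0.0619 4.5   ] turn 0.001 then dx(down) dy dz [ 0.1349  0.0527 -0.3343] q6 end 0.27
```

View pics/all_t.png

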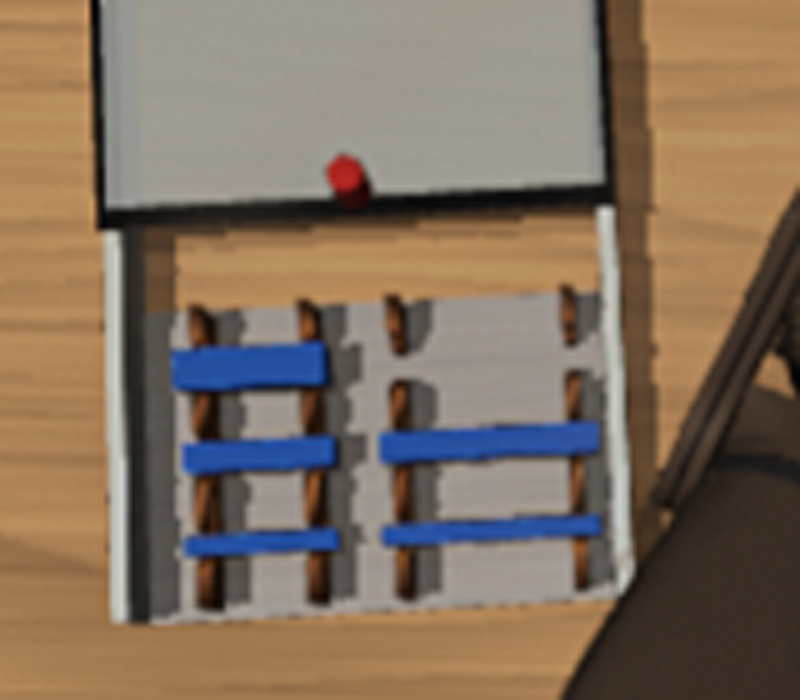

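View pics/all_s.png

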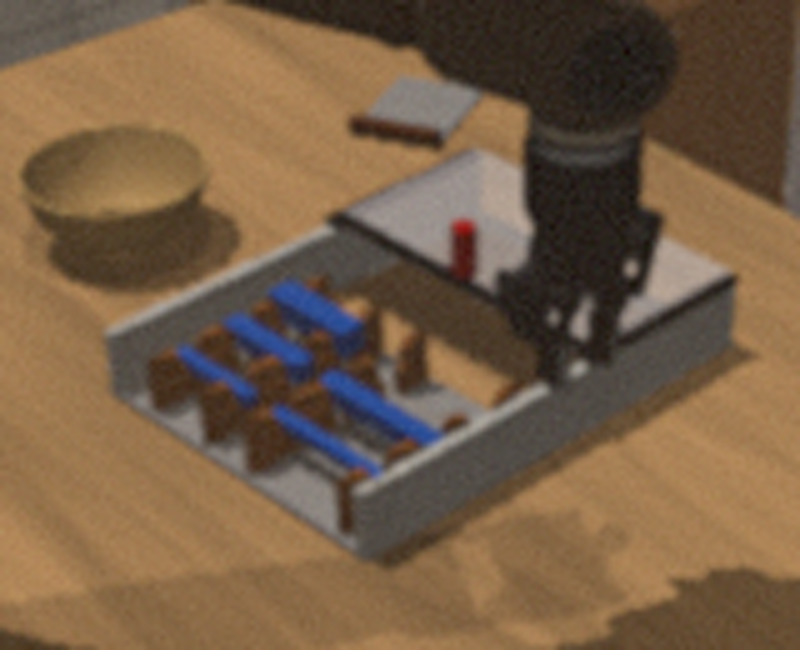

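```bash
python3 -m inch '0.1 0 0.01 -0.03 0;0.1 0 0.01 -0.04 0;0.1 0 0.01 -0.04 0;0.1 0 0.01 -0.04 0;0.1 0 0.01 -0.04 0;0.1 0 0.0027 -0.04 0;0.1 0 0 -0.04 0;0.1 0 0 -0.04 0;0.1 0 0 -0.0243 0;0.1 0 0 0 0;0.1 0 0 0 0;0.1 0.03 0 0 0;0.1 0.03 0 0 0;0.1 0 0 0 0;0.1 0 0 0 0'; python3 go.py r 0.052 0.068 0.0619
```

```text
t: 58.95
position: [0.567, 0.2036, 0.1368]
orientation: [0.519, 0.48, 0.519, -0.481]
ft_force: [0.2, 0.1, -0.0]
finger_gap: 0.0383
t 58.95 pos [0.567  0.2036 0.1368] yaw 4.41 gap 0.0383 F [ 0.2  0.1 -0. ]
target [0.5668 0.2059 0.0619 4.5   ] turn -0.002 then dx(down) dy dz [ 0.0749  0.0001 -0.0024] q6 end 0.27
```

```bash
python3 -m inch '0.1 0.02 0 -0.002 0;0.1 0.02 0 0 0;0.1 0.02 0 0 0;0.1 0.01 0 0 0;0.1 0.003 0 0 0;0.1 0 0 0 0;0.1 0 0 0 0'; python3 go.py r 0.052 0.068 0.0619
```

```text
t: 59.65
position: [0.5681, 0.2066, 0.0655]
orientation: [0.52, 0.481, 0.519, -0.479]
ft_force: [0.6, -0.0, -0.3]
finger_gap: 0.0382
t 59.65 pos [0.5681 0.2066 0.0655] yaw 4.47 gap 0.0382 F [ 0.6 -0.  -0.3]
target [0.5668 0.2059 0.0619 4.5   ] turn -0.001 then dx(down) dy dz [ 0.0036 -0.0014  0.0006] q6 end 0.27
```

Close, lift 6 mm, shift 3.5 mm towards −y (tool +z), lower and release.

```bash
python3 -m inch '0.1 0.002 -0.001 0 0;0.1 0 0 0 0;1 0 0 0 0;1 0 0 0 0;1 0 0 0 0;1 0 0 0 0;1 0 0 0 0' 50; python3 -m inch '1 -0.006 0 0 0;1 0 0 0 0;1 0 0 0.0035 0;1 0 0 0 0;1 0.004 0 0 0;1 0 0 0 0';python3 go.py r 0.052 0.0645 0.0619
```

```text
t: 60.35
position: [0.5666, 0.2065, 0.0625]
orientation: [0.519, 0.481, 0.519, -0.48]
ft_force: [0.6, -0.3, 3.5]
finger_gap: 0.0226
t: 60.95
position: [0.5662, 0.2028, 0.0634]
orientation: [0.519, 0.48, 0.519, -0.48]
ft_force: [0.2, -0.5, 0.1]
finger_gap: 0.0225
t 60.95 pos [0.5662 0.2028 0.0634] yaw 4.46 gap 0.0225 F [ 0.2 -0.5  0.1]
target [0.5671 0.2024 0.0619 4.5   ] turn -0.001 then dx(down) dy dz [0.0015 0.0008 0.0005] q6 end 0.26
```

```bash
python3 -m inch '1 0.001 0 0 0;1 0.001 0 0 0;1 0 0 0 0'; python3 -m inch '1 0.001 0 0 0;1 0 0 0 0'
```

```text
t: 61.25
position: [0.5668, 0.203, 0.0625]
orientation: [0.519, 0.48, 0.519, -0.48]
ft_force: [-0.2, -0.1, 2.4]
finger_gap: 0.0228
t: 61.45
position: [0.5669, 0.203, 0.0623]
orientation: [0.519, 0.48, 0.519, -0.48]
ft_force: [-1.1, -0.2, 6.6]
finger_gap: 0.0224
```

```bash
python3 -m inch '0.3 0 0 0 0;0.15 0 0 0 0;0.15 0 0 0 0;0.15 0 0 0 0;0.15 -0.02 0 0 0;0.15 -0.03 0 0 0;0.15 -0.03 0 0 0;0 -0.03 0 0 0;-1 -0.03 0 0.04 0;-1 0 0 0.04 0;-1 0 0 0.04 0;-1 0 0 0.04 0;-1 0 0 0.04 0;-1 0 0 0.04 0;-1 0 0 0.04 0;-1 0 0 0.04 0;-1 0 0 0.03 0;-1 0 0 0 0;-1 0 0 0 0'
python3 - <<'E'
from go import *
R=np.array([[np.cos(RA),-np.sin(RA)],[np.sin(RA),np.cos(RA)]])
c=capture('top');cv2.imwrite('pics/all2_t.png',c['frame'][:,:,::-1])
for k in blobs(c,(103,110,25),(132,255,255)):
    k=k.reshape(-1,2).astype(float)
    if k[:,0].mean()>290: print(k.mean(0));continue
    l=(ray(c,k,.046)[:,:2]-[RX,RY])@R; print(((l.min(0)+l.max(0))/2).round(4),(l.max(0)-l.min(0)).round(4))
c=capture('side');crop(c,180,130,340,260,5,'all2_s.png')
E
python3 go.py r 0.150 0 0.104
```

```text
t: 63.35
position: [0.5933, -0.1464, 0.2005]
orientation: [0.518, 0.481, 0.519, -0.48]
ft_force: [-0.9, 0.3, -0.2]
finger_gap: 0.0853
[-0.051   0.0681] [0.0129 0.0881]
[-0.0512 -0.0671] [0.0129 0.1242]
[-0.0001  0.0679] [0.0189 0.0858]
[ 0.    -0.068] [0.0187 0.1279]
[0.0525 0.0691] [0.0275 0.0921]
t 63.45 pos [ 0.5933 -0.1451  0.2006] yaw 4.51 gap 0.0852 F [-0.1 -0.1  0.2]
target [0.6698 0.1458 0.104  4.5   ] turn 0.0 then dx(down) dy dz [ 0.0967  0.0992 -0.2839] q6 end 0.14
```

View pics/all2_t.png

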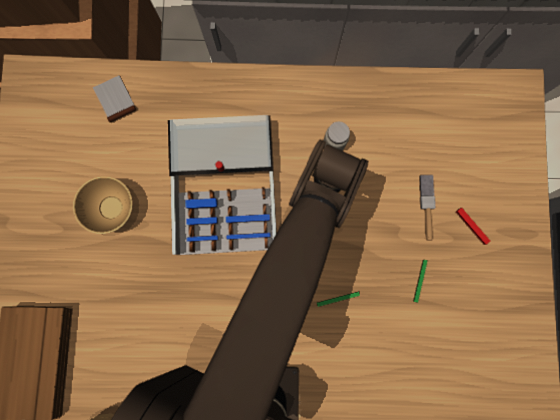

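View pics/all2_s.png

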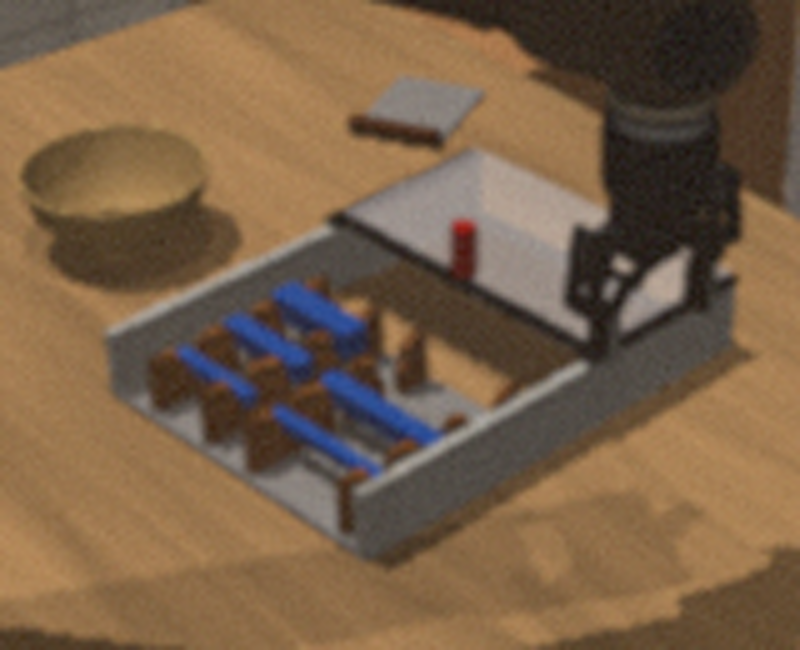

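All five bars sit in their notches and are centred within about 1 mm. No blue is left on the table. Now I close the cover.

```bash
python3 -m inch '-1 0 0.015 -0.03 0;-1 0 0.02 -0.04 0;-1 0 0.02 -0.04 0;-1 0 0.02 -0.04 0;-1 0 0.02 -0.04 0;-1 0 0.004 -0.04 0;-1 0 0 -0.035 0;-1 0 0 -0.019 0;-1 0 0 0 0;-1 0 0 0 0;-1 0 0 0 0'; python3 go.py r 0.150 0 0.104
```

```text
t: 64.55
position: [0.6702, 0.1435, 0.201]
orientation: [0.519, 0.48, 0.519, -0.481]
ft_force: [0.8, -0.3, 0.8]
finger_gap: 0.0856
t 64.55 pos [0.6702 0.1435 0.201 ] yaw 4.4 gap 0.0856 F [ 0.8 -0.3  0.8]
target [0.6698 0.1458 0.104  4.5   ] turn -0.002 then dx(down) dy dz [ 0.097  -0.0002 -0.0024] q6 end 0.14
```

```bash
python3 -m inch '-1 0.03 0 -0.002 0;-1 0.03 0 0 0;-1 0.02 0 0 0;-1 0.01 0 0 0;-1 0.006 0 0 0;-1 0 0 0 0;1 0 0 0 0;1 0 0 0 0;1 0 0 0 0;1 0 0 0 0;1 0 0 0 0;1 0 0 0 0;1 0 0 0 0' 40;python3 go.py r -0.07 0 0.104
```

```text
t: 65.85
position: [0.6698, 0.1469, 0.1056]
orientation: [0.519, 0.48, 0.519, -0.48]
ft_force: [-3.0, -0.9, 5.3]
finger_gap: 0.0211
t 65.85 pos [0.6698 0.1469 0.1056] yaw 4.48 gap 0.0211 F [-3.  -0.9  5.3]
target [0.4505 0.1285 0.104  4.5   ] turn -0.0 then dx(down) dy dz [ 0.0018 -0.22    0.0011] q6 end 0.2
```

```bash
python3 -m inch '1 0 -0.005 0 0;1 0 -0.015 0 0;1 0 -0.02 0 0;1 0 -0.02 0 0;1 0 -0.02 0 0;1 0 -0.02 0 0;1 0 -0.02 0 0;1 0 -0.02 0 0;1 0 -0.02 0 0;1 0 -0.02 0 0;1 0 -0.02 0 0;1 0 -0.01 0 0;1 0 -0.004 0 0;1 0 0 0 0;1 0 0 0 0';python3 go.py r -0.07 0 0.104;  python3 -m inch '1 0 -0.002 0 0;1 0 -0.002 0 0;1 0 0 0 0';python3 -m inch '1 0 -0.002 0 0;1 0 -0.001 0 0;1 0 0 0 0'
```

```text
t: 67.35
position: [0.4569, 0.1301, 0.1056]
orientation: [0.519, 0.48, 0.519, -0.48]
ft_force: [-0.9, -0.8, 7.0]
finger_gap: 0.0209
t 67.35 pos [0.4569 0.1301 0.1056] yaw 4.48 gap 0.0209 F [-0.9 -0.8  7. ]
target [0.4505 0.1285 0.104  4.5   ] turn -0.0 then dx(down) dy dz [ 0.0016 -0.0065  0.0011] q6 end 0.2
t: 67.65
position: [0.4534, 0.1298, 0.1056]
orientation: [0.52, 0.481, 0.519, -0.48]
ft_force: [1.6, -0.2, 6.1]
finger_gap: 0.0215
t: 67.95
position: [0.4504, 0.1295, 0.1056]
orientation: [0.52, 0.481, 0.519, -0.48]
ft_force: [2.4, -0.7, 5.6]
finger_gap: 0.021
```

```bash
python3 -m inch '1 0 -0.002 0 0;1 0 -0.001 0 0;1 0 0 0 0';python3 -m inch '1 0 -0.002 0 0;1 0 -0.001 0 0;1 0 0 0 0'
```

```text
t: 68.25
position: [0.4502, 0.1295, 0.1056]
orientation: [0.522, 0.483, 0.516, -0.477]
ft_force: [14.1, 1.3, -4.8]
finger_gap: 0.0213
t: 68.55
position: [0.4501, 0.1295, 0.1057]
orientation: [0.523, 0.486, 0.514, -0.475]
ft_force: [24.7, 4.1, -15.0]
finger_gap: 0.0207
```

```bash
python3 -m inch '1 0 0.005 0 0;1 0 0 0 0;-1 0 0 0 0;-1 0 0 0 0;-1 0 0 0 0;-1 0 0 0 0;-1 0 0 0 0;-1 -0.03 0 0 0;-1 -0.03 0 0 0;-1 -0.04 0 0 0;-1 -0.04 0 0 0;-1 0 0 0.04 0;-1 0 0 0.04 0;-1 0 0 0.04 0;-1 0 0 0.04 0;-1 0 0 0.04 0;-1 0 0 0.04 0;-1 0 0 0.04 0;-1 0 0 0 0;-1 0 0 0 0'
python3 - <<'E'
from go import *
c=capture('top');crop(c,150,80,310,260,4,'fin_t.png');cv2.imwrite('pics/fin_full.png',c['frame'][:,:,::-1])
c=capture('side');crop(c,180,130,340,260,5,'fin_s.png')
print(get_obs()['position'],get_obs()['ft_force'])
E
```

```text
t: 70.55
position: [0.4702, -0.1501, 0.2446]
orientation: [0.518, 0.481, 0.519, -0.481]
ft_force: [-1.1, 0.3, -0.8]
finger_gap: 0.0853
[ 0.4702069  -0.148764    0.24462897] [-0.0695071   0.05762678  0.20120917]
```

View pics/fin_t.png

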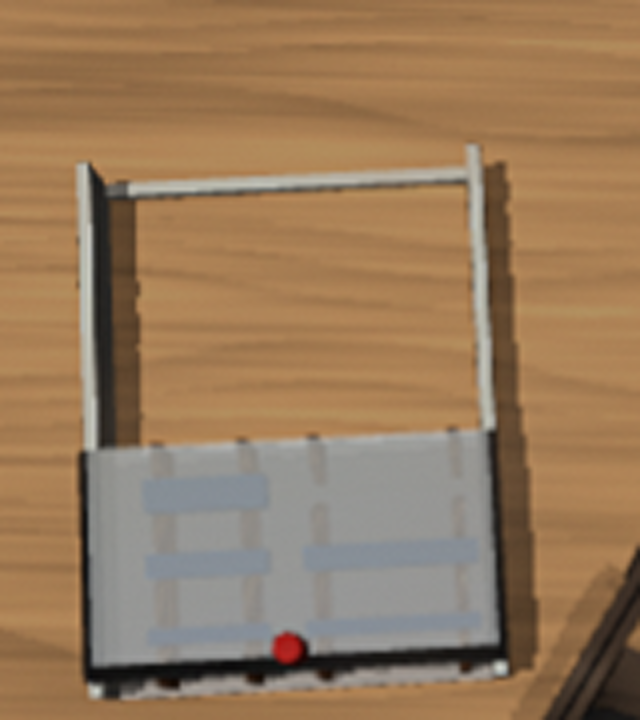

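View pics/fin_s.png

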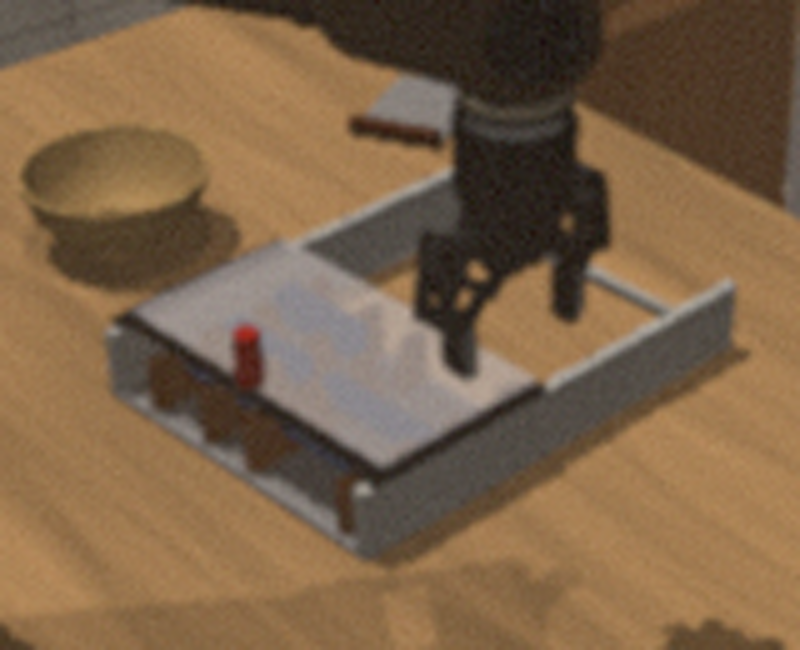

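View pics/fin_full.png

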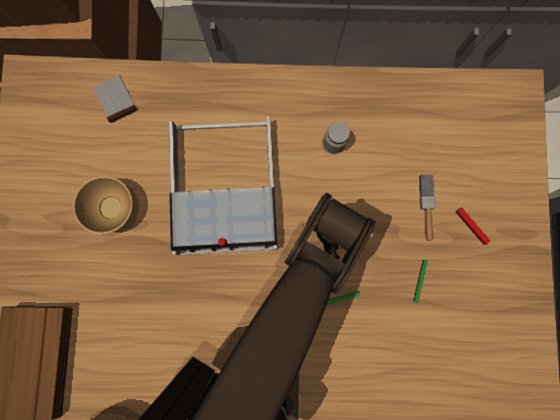

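```bash
python3 - <<'E'
from go import *
R=np.array([[np.cos(RA),-np.sin(RA)],[np.sin(RA),np.cos(RA)]])
c=capture('top')
for k in blobs(c,(0,150,60),(6,255,255),8)+blobs(c,(174,150,60),(180,255,255),8):
    p=k.reshape(-1,2).mean(0)
    if p[0]<290: print(p,(ray(c,[p],.116)[:,:2]-[RX,RY])@R)
hand_in()
E
```

```text
[221.65 241.65] [[-0.07041626  0.00110009]]
the job is handed in; nothing more can be done
```

I opened the cover to its end stop, laid all five blue bars in their notches, slid the cover fully shut and handed the job in. The run ended at about 71 s of the 208 s allowed. The bars were short 12, 18 and 24 mm and long 12 and 18 mm. The long 24 mm bar was not in view at the start or at any later look, so I took it as absent.

- **Bars:** Each was lowered until it touched at its home height. The last top view put every bar within about 1 mm of its slot centre, both across and along.
- **Corrections:** The short 12 was knocked aside early in the run, so I measured it again before gripping. The short 24 first sat about 3 mm off along its length, so I regripped and shifted it.
- **Cover:** It reached its closed stop after 0.22 m of travel. After release the knob measured -70.4 mm against a nominal -70 mm.
- **Left alone:** In the last picture the basket, jar, brush, green bars and red bar look unmoved. I judged that by eye.
- **Disagreement:** The side camera read a few millimetres off the top one. I relied on the top view and on touch.

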